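# Brush out the pot and pack the potting kit away

## Task

Pack the potting kit away for the night. First, while the white pot still stands on the bench, brush it out with the long brush: three full strokes, down to the pot's floor and up again until the bristles are mostly out of the mouth, then stand the brush back in its black cup. Put the pot (standing upright, set down rather than dropped) and every hand tool on the bench into the open top storage tray, and shut its lid until it clicks into the latch, without pushing the sieve, the clay pot or the spray bottle about.

Things in the scene. Friction and masses are not known exactly. Their poses are not given: they have to be found in the camera images.
- pot: white ceramic flower pot, 85 tall, outer diameter 80 at the foot and 94 at the rim, wall 8 thick, inner floor 10 above its underside, 0.45 kg, loose on the bench. Origin: centre of its underside; z is the pot's axis, up. Too wide to span: pinch its wall at the rim.
- brush: long bottle brush standing on the flat end of its head in the cup: dark bristle head 47 diameter and 55 tall (treat it as solid), then a thin neck and a round white handle, 18 diameter from 90 to 195 above the brush's end, 200 long overall, 90 g. Origin: centre of the flat end of the head; z runs up the handle.
- cup: black plastic cup in which the brush stands, fixed to the bench, 45 tall, outer diameter 74, inner diameter 64, inner floor 6 above the bench. Origin: centre of its underside.
- trowel: small steel trowel with a pale round wooden handle, 206 long, lying along its own x, blade (58 wide) towards +x to x = +100, handle (diameter 23, axis 12 above the bench) from x = -105 to +10, 120 g. Origin: at bench level under the blade end of the handle, where it is best gripped (across, fingers closing along y). May be absent.
- fork: three-tined steel hand fork with a pale round wooden handle, 206 long, lying along its own x, tines (51 wide over all) towards +x to x = +100, handle (diameter 23, axis 12 above the bench) from x = -105 to +10, 120 g. Origin: as for the trowel. May be absent.
- dibber: wooden dibber with a conical steel tip, lying along its own x, tip at x = +95, shaft diameter 24 (axis 12 above the bench) from x = -75 to +40, crossbar handle 72 long (along y), diameter 24, at x = -85, 120 g. Origin: at bench level under the shaft, where it is best gripped. May be absent.
- tamper: olive-wood tamper standing on its round foot: foot diameter 70, 18 thick; turned upright handle on top, 28 diameter from 50 to 80 above the bench, 85 tall overall, 160 g. Origin: centre of its underside; z up. May be absent.
- trays: stack of two grey plastic storage trays, fixed, 340 long (own x) by 240 wide (own y), rim 135 above the bench. Only the top tray is open: inside 330 by 230, floor 40 above the bench, walls 5 thick. Lid hinged along the rim at own y = -120, latch in the middle of the rim at own y = +120. Origin: centre of the underside of the stack.
- lid (a joint): angle of the lid, rad: 0 shut and latched, 1.75 fully open (leaning back outside the -y rim). Hinge line: parallel to the trays' x at own y = -120, z = 135. The lid is a plate 346 by 242, 5 thick, 0.28 kg. Its hinge is a little stiff: the lid stays where it is left above about 1.35, and sinks shut by itself below that, until it rests at 0.04 to 0.06 on the spring latch.
- lid_press (a point): point on the lid's outer face near the middle of its free edge, 40 in from that edge and 200 from the hinge line. With the lid resting on the latch, a push of 8 to 18 N straight down here clicks it past the spring clip, which then holds it below 0.01 rad.
- sieve: black plastic garden sieve, 196 diameter, 55 tall; leave alone. Origin: centre of its underside.
- clay_pots: terracotta pot with a second one nested in it, 96 diameter, 91 tall; leave alone. Origin: centre of its underside.
- sprayer: white spray bottle, 68 diameter, 170 tall; leave alone. Origin: centre of its underside.

How it is judged:
On the way, in this order (a step that is already met when the one before it is completed fails the run):
1. stroke 1 of 3: brush head down at the floor of the pot, which stands on the bench (z of brush in the frame of pot below 0.024 m and horizontal distance between brush and pot below 0.035 m and height (world z) of pot below 0.03 m), for 0.05 s.
2. stroke 1 of 3: brush head drawn up in the mouth of the pot, which stands on the bench (z of brush in the frame of pot above 0.045 m and horizontal distance between brush and pot below 0.035 m and height (world z) of pot below 0.03 m), for 0.05 s.
3. stroke 2 of 3: brush head down at the floor of the pot, which stands on the bench (all of step 1), for 0.05 s.
4. stroke 2 of 3: brush head drawn up in the mouth of the pot, which stands on the bench (all of step 2), for 0.05 s.
5. stroke 3 of 3: brush head down at the floor of the pot, which stands on the bench (all of step 3), for 0.05 s.
6. stroke 3 of 3: brush head drawn up in the mouth of the pot, which stands on the bench (all of step 4), for 0.05 s.
At the end, for the whole second after the job is handed in: The pot (upright within 0.2 rad) and every hand tool present lie inside the top tray, the lid is shut and latched (below 0.02 rad), and the brush stands in its cup (within 20 mm of its centre, its end within 14 mm of the cup's floor, leaning less than 0.3 rad); pot and brush at rest (x of pot in the frame of trays between -0.17 and 0.17 m and y of pot in the frame of trays between -0.12 and 0.12 m and z of pot in the frame of trays between 0.03 and 0.133 m and x of trowel in the frame of trays between -0.17 and 0.17 m and y of trowel in the frame of trays between -0.12 and 0.12 m and z of trowel in the frame of trays between 0.03 and 0.133 m and x of fork in the frame of trays between -0.17 and 0.17 m and y of fork in the frame of trays between -0.12 and 0.12 m and z of fork in the frame of trays between 0.03 and 0.133 m and x of dibber in the frame of trays between -0.17 and 0.17 m and y of dibber in the frame of trays between -0.12 and 0.12 m and z of dibber in the frame of trays between 0.03 and 0.133 m and x of tamper in the frame of trays between -0.17 and 0.17 m and y of tamper in the frame of trays between -0.12 and 0.12 m and z of tamper in the frame of trays between 0.03 and 0.133 m and angle between pot's own z axis and vertical below 0.2 rad and value of joint lid below 0.02 rad and z of brush in the frame of cup between -0.005 and 0.02 m and horizontal distance between brush and cup below 0.02 m and angle between brush's own z axis and vertical below 0.3 rad and linear speed of each of brush, pot below 0.03 m/s); the robot touches nothing.
It fails at once if a bystander (sieve, clay pot, spray bottle) is pushed more than 30 mm (distance of any of sieve, clay_pots, sprayer from where it was at the start of the episode above 0.03 m).
It fails at once if the pot is tipped over (more than 0.8 rad) (angle between pot's own z axis and vertical above 0.8 rad).
It fails at once if the pot is dropped (falls free faster than 0.7 m/s, some 25 mm) (linear speed of pot above 0.7 m/s and contact force between the fingers and pot below 0.1 N).
Of trowel, fork, dibber, tamper only 2 to 4 are there at a start; the rules pass over those that are not, and their reading is None.
At some moment in a run one of trowel, fork, dibber may be knocked a few centimetres aside while the robot is not near it.
It also fails if it takes over 210 s, if anything falls off the work surface, if the arm or the gripper's body presses on something with over 40 N, if the wrist force passes 120 N, or if a joint passes its speed limit or range.

## Robot

A 7-joint arm with a two-finger parallel gripper is mounted at the origin on the work surface. World frame = base frame: x ahead of the robot, y to its left, z up, the work surface at z = 0. Lengths are in m, angles in rad, forces in N, time in s.
With the tool pointing down it reaches from about 0.4 to 0.85 m from the base axis. Payload 4.4 kg.
Tool frame: the origin (TCP) lies midway between the tips of the shut fingers; the grasp point (between the pads) lies 19 mm behind it (tcp_to_grasp is the distance from the TCP to the grasp point, in m); y points along the fingers, x is the direction in which the jaws open and shut, and the axes are right-handed (so a half turn about y gives the same grasp; the last joint's range is limited). The gripper opens to 94 mm and grips with 3 to 60 N. Pads are 16 mm wide; open, the fingers measure 119 mm over their backs; the gripper's body (75 mm by 177 mm) begins 78 mm behind the grasp point.
Start: joints at [-1.191, 0.628, 0.038, 1.517, -0.027, 0.996, -0.02], TCP at [0.28, 0.586, 0.205] pointing down, gripper open.
Joint ranges: [-3.06, 3.06], [-0.37, 2.12], [-1.25, 1.32], [0.18, 2.47], [-1.1, 4.24], [0.23, 1.98], [-2.94, 2.94]. Speed limits (rad/s): [2.57, 2.57, 3.14, 3.14, 3.14, 3.14, 3.14].

## Interface

Orientations are given as a rotation vector (axis times angle).
In Python, from rig import observe, capture, camera_info, job_done, tcp_to_grasp gives the robot as it stands. The module is installed in compiled form; this text tells all that it offers.
- The arm moves only by the tool play_rows, never from a script. Its argument "moves" is a list of rows, each an object with "travel": the shift along the world's x, y, z in m, a list of three; "rotation": the turn, a rotation vector about the world's x, y, z in degrees, a list of three. In form: [{"travel": [x, y, z], "rotation": [ax, ay, az]}, ...]. A call has 1 to 12 rows; each row is the pose to reach, as a shift and turn from the pose commanded when the call began; what a row does not reach only later rows make up. A row lasts 1/8 s, in which the tool goes at most 62.5 mm and 10.7 degrees, less where a joint would pass 70% of its speed; a pose out of reach is approached as far as the arm can. A call with a gripper value outside its range is refused whole. "gripper" is the closure, from 0 (fully open) to 1 (shut), set as the call begins (left out, the last holds). The fingers move at their own pace and stop on an object; "newtons" is the grip in N (left out, the last holds). Time passes only in rows, so rows that repeat a pose let the fingers close. It gives the time, the measured TCP pose, the force and the opening at its end, in the units of the state.
- observe(): the state, without advancing time (a new reading comes with each control period).
- capture(name): name is "scene" or "top" or "wrist"; returns the picture (384x512x3 uint8, blue, green, red); there is no depth.
- camera_info(name): a dict with "fx", "fy", "cx", "cy" (pixels), "D" ([k1, k2, p1, p2, k3] as OpenCV has them; the pictures are not rectified), "extrinsics" (4x4, takes a point from camera to world coordinates). Camera axes: x right, y down, z forward; pixel columns grow to the right and rows downward; lengths in m; the calibration is good to about 2 mm. A picture is of the moment at which its call begins: read the wrist's pose just before it. camera_info takes no time and is no camera call; for the wrist camera it gives the pose at the moment of the call.
- job_done(): hands the job in, once; it reports no verdict.
The state is a dict: "time": time; "joints": joint angles; "qvel": joint speeds; "joint_efforts": joint torques, N m; "tool_pos": TCP position; "ee_rot": TCP orientation; "contact_force": force on the tool from outside, world axes, zero at the start; "wrist_torque": the same for the moment, N m; "grip_width": opening from 0.0 (shut) to 1.0 (fully open).
Only numpy, scipy, OpenCV 4.12 (cv2) and the standard library are available. Lean on these libraries where they do the work, as an engineer would, in place of code of your own. Each camera call takes 0.05 s, during which the arm holds its last target.

## Working session

There is one attempt and no reset: what is moved stays moved. The work goes in short steps, Python scripts to look and compute and a tool call to move; the robot and the scene stay as the last step left them, time stands still between calls to the robot, and variables do not carry over. Pictures are saved under pics/ and viewed, and the job is handed in when it is done.

Besides the shell and the picture viewer there is one more tool, called after "Call:" by a JSON object that holds its "name" and its "arguments", one argument or row to a line. play_rows: Moves the arm, as the interface text tells. Its arguments: {"type":"object","properties":{"moves":{"type":"array"},"gripper":{"type":"number"},"newtons":{"type":"number"}},"required":["moves"]}

```bash
mkdir -p pics; ls; python3 - <<'E'
from rig import *
import cv2, numpy as np
print(observe()); print(tcp_to_grasp if not callable(tcp_to_grasp) else tcp_to_grasp())
for n in ("scene","top","wrist"):
    i=camera_info(n); print(n,{k:np.round(v,4).tolist() for k,v in i.items()})
    cv2.imwrite(f"pics/{n}0.png",capture(n))
E
```

```text
pics
{'time': 0.0, 'joints': array([-1.1908016 ,  0.62933991,  0.03842667,  1.51835907, -0.02698097,
        0.99631308, -0.02000173]), 'qvel': array([-2.25690970e-03, -2.71737584e-04,  1.58127020e-05, -8.62090360e-04,
        3.79435131e-04, -5.40957766e-05,  2.42644926e-03]), 'joint_efforts': array([ 4.27766554e-05, -5.49730146e+01,  1.14368834e+00, -1.86621630e+01,
       -5.22353989e-02,  2.38657492e-02,  1.52862544e-04]), 'tool_pos': array([0.27994458, 0.5858798 , 0.20456076]), 'ee_rot': array([-1.38877965, -0.87371705,  0.87632848]), 'contact_force': array([ 0.59464771, -0.0315608 ,  0.20229874]), 'wrist_torque': array([ 0.03993792,  0.0028958 , -0.02652025]), 'grip_width': 1.0048097932905424}
0.0188
scene {'fx': 401.0233, 'fy': 401.0233, 'cx': 252.8458, 'cy': 189.8809, 'D': [-0.049, 0.0, 0.0, 0.0, 0.0], 'extrinsics': [[0.4495, 0.6375, -0.6257, 1.2949], [0.8933, -0.3221, 0.3135, -0.2539], [-0.0017, -0.6999, -0.7142, 0.8888], [0.0, 0.0, 0.0, 1.0]]}
top {'fx': 353.9026, 'fy': 353.9026, 'cx': 255.099, 'cy': 187.9127, 'D': [-0.0149, 0.0, 0.0, 0.0, 0.0], 'extrinsics': [[0.0211, -0.9974, 0.069, 0.5558], [-0.9997, -0.0218, -0.0091, 0.0977], [0.0105, -0.0688, -0.9976, 1.222], [0.0, 0.0, 0.0, 1.0]]}
wrist {'fx': 283.9758, 'fy': 283.9758, 'cx': 261.2034, 'cy': 192.9938, 'D': [-0.0303, 0.0, 0.0, 0.0, 0.0], 'extrinsics': [[0.4309, 0.866, 0.2538, 0.2048], [0.9024, -0.4126, -0.1244, 0.6214], [-0.0031, 0.2826, -0.9592, 0.384], [0.0, 0.0, 0.0, 1.0]]}
```

View pics/scene0.png

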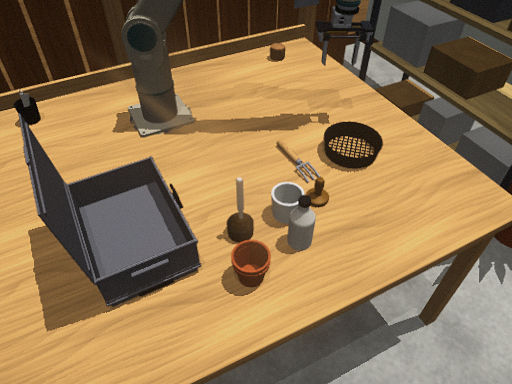

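View pics/top0.png

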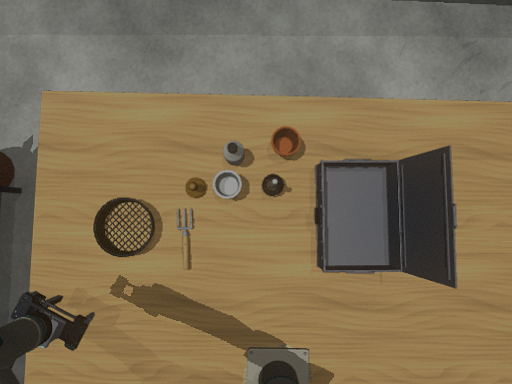

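```bash
python3 - <<'E'
from rig import *
from scipy.spatial.transform import Rotation as R
print(R.from_rotvec(observe()['ee_rot']).as_matrix().round(3))
E
```

```text
[[ 0.431 -0.001 -0.902]
 [ 0.902 -0.001  0.431]
 [-0.001 -1.    -0.   ]]
```

```bash
python3 - <<'E'
import cv2
a=cv2.imread('pics/scene0.png'); t=cv2.imread('pics/top0.png')
cv2.imwrite('pics/s_crop.png',cv2.resize(a[120:300,180:400],None,fx=3.5,fy=3.2,interpolation=cv2.INTER_CUBIC))
cv2.imwrite('pics/s_crop2.png',cv2.resize(a[20:140,0:400],None,fx=2,fy=2,interpolation=cv2.INTER_CUBIC))
cv2.imwrite('pics/t_crop.png',cv2.resize(t[110:300,80:330],None,fx=3.2,fy=3.1,interpolation=cv2.INTER_CUBIC))
E
```

```text
(no output)
```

View pics/s_crop.png

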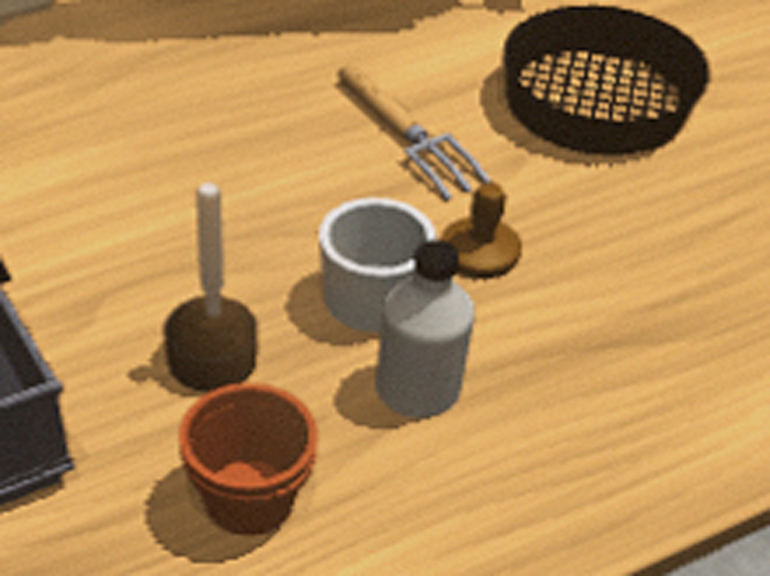

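View pics/s_crop2.png

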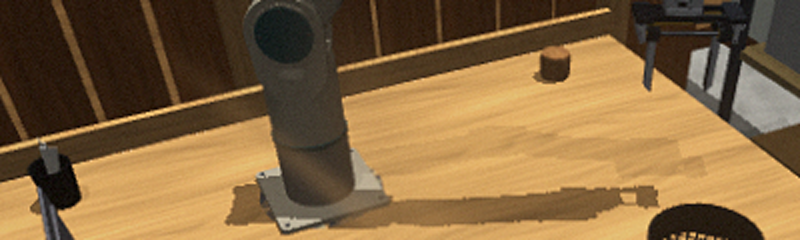

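View pics/t_crop.png

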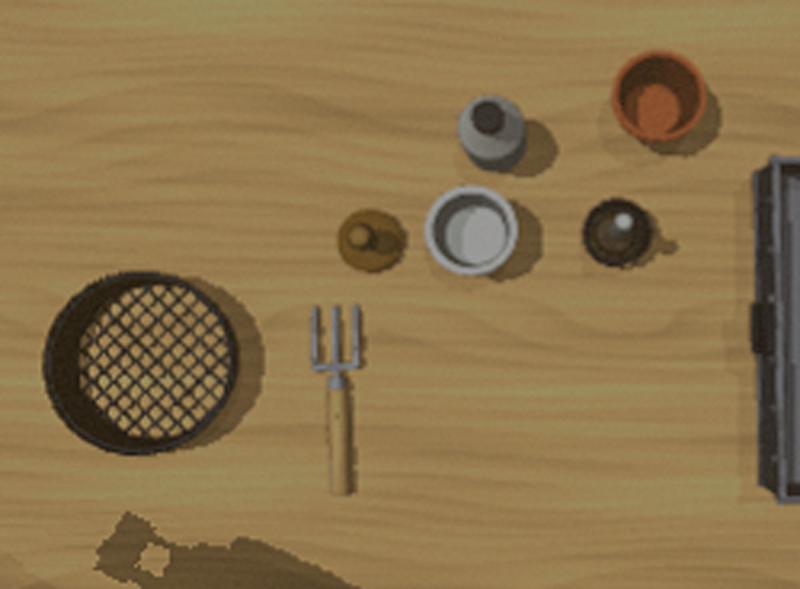

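```bash
cat > h.py <<'E'
from rig import *
import cv2, numpy as np
from scipy.spatial.transform import Rotation as R
def ray(info,uv):
    K=np.array([[info['fx'],0,info['cx']],[0,info['fy'],info['cy']],[0,0,1]])
    p=cv2.undistortPoints(np.array(uv,float).reshape(-1,1,2),K,np.array(info['D'],float)).reshape(-1,2)
    T=np.array(info['extrinsics']); d=np.c_[p,np.ones(len(p))]@T[:3,:3].T
    return T[:3,3],d
def onplane(info,uv,z):
    o,d=ray(info,uv); return o+d*((z-o[2])/d[:,2:3])
def proj(info,P):
    T=np.linalg.inv(np.array(info['extrinsics'])); q=np.atleast_2d(P)@T[:3,:3].T+T[:3,3]
    K=np.array([[info['fx'],0,info['cx']],[0,info['fy'],info['cy']],[0,0,1]])
    return cv2.projectPoints(q.reshape(-1,1,3),np.zeros(3),np.zeros(3),K,np.array(info['D'],float))[0].reshape(-1,2)
def two(i1,uv1,i2,uv2):
    o1,d1=ray(i1,uv1);o2,d2=ray(i2,uv2);d1=d1[0]/np.linalg.norm(d1[0]);d2=d2[0]/np.linalg.norm(d2[0])
    s=np.linalg.lstsq(np.c_[d1,-d2],o2-o1,rcond=None)[0]
    a=o1+d1*s[0];b=o2+d2*s[1]; return (a+b)/2,np.linalg.norm(a-b)
def fitcirc(P):
    A=np.c_[2*P[:,:2],np.ones(len(P))]; b=(P[:,:2]**2).sum(1)
    x=np.linalg.lstsq(A,b,rcond=None)[0]; return x[:2],np.sqrt(x[2]+x[:2]@x[:2])
E
python3 - <<'E'
from h import *
t=cv2.imread('pics/top0.png'); s=cv2.imread('pics/scene0.png')
for n,im,pts in (('top',t,[(228,172),(228,186),(212,186),(234,160),(190,187),(263,185),(185,250),(180,215),(277,132),(335,200),(400,200),(319,200)]),('scene',s,[(288,186),(300,230),(240,200),(240,230),(318,184),(314,197),(285,150),(270,192)])):
    h=cv2.cvtColor(im,cv2.COLOR_BGR2HSV)
    for p in pts: print(n,p,im[p[1],p[0]],h[p[1],p[0]])
E
```

```text
top (228, 172) [114 117 118] [ 23   9 118]
top (228, 186) [150 152 152] [ 30   3 152]
top (212, 186) [ 96 128 149] [ 18  91 149]
top (234, 160) [ 97 104 108] [ 19  26 108]
top (190, 187) [ 54  97 124] [ 18 144 124]
top (263, 185) [24 33 41] [ 16 106  41]
top (185, 250) [ 91 137 156] [ 21 106 156]
top (180, 215) [ 57  88 111] [ 17 124 111]
top (277, 132) [25 40 66] [ 11 158  66]
top (335, 200) [101  98  98] [120   8 101]
top (400, 200) [50 51 50] [60  5 51]
top (319, 200) [39 43 49] [12 52 49]
scene (288, 186) [ 93 101 102] [ 27  23 102]
scene (300, 230) [76 85 96] [14 53 96]
scene (240, 200) [ 79 103 121] [ 17  89 121]
scene (240, 230) [23 42 63] [ 14 162  63]
scene (318, 184) [18 39 59] [ 15 177  59]
scene (314, 197) [31 61 89] [ 16 166  89]
scene (285, 150) [ 63 106 141] [ 17 141 141]
scene (270, 192) [ 82 145 195] [ 17 148 195]
```

```bash
python3 - <<'E'
from h import *
t=cv2.imread('pics/top0.png'); ti=camera_info('top')
h=cv2.cvtColor(t,cv2.COLOR_BGR2HSV)
def comp(m,box,big=True):
    m=m.astype(np.uint8)*255; k=np.zeros_like(m); x0,y0,x1,y1=box; k[y0:y1,x0:x1]=m[y0:y1,x0:x1]
    cs,_=cv2.findContours(k,cv2.RETR_EXTERNAL,cv2.CHAIN_APPROX_NONE); return max(cs,key=cv2.contourArea)
lowS=h[...,1]<60
c=comp(lowS&(h[...,2]>70),(208,166,250,206)); (e)=cv2.fitEllipse(c); print('potpx',e)
P=onplane(ti,c.reshape(-1,2),0.085); print('pot',fitcirc(P))
c=comp(lowS&(h[...,2]>40),(218,135,250,166)); print('sprayer px',cv2.boundingRect(c))
P=onplane(ti,c.reshape(-1,2),0.1); print('sprayer~',fitcirc(P))
c=comp(h[...,2]<70,(255,170,292,200)); P=onplane(ti,c.reshape(-1,2),0.05);print('cup/brush',cv2.boundingRect(c),fitcirc(P))
c=comp(h[...,2]<70,(85,190,165,262)); P=onplane(ti,c.reshape(-1,2),0.055);print('sieve',cv2.boundingRect(c),fitcirc(P))
c=comp((h[...,0]<10)&(h[...,1]>150),(265,120,305,162)); P=onplane(ti,c.reshape(-1,2),0.09);print('clay',cv2.boundingRect(c),fitcirc(P))
c=comp((h[...,1]>165)&(h[...,2]<150),(180,172,210,202)); P=onplane(ti,c.reshape(-1,2),0.018);print('tamper',cv2.boundingRect(c),fitcirc(P))
m=(h[...,2]>0)
# brush handle tip
g=t[170:200,258:292].astype(int).sum(2); i=np.unravel_index(g.argmax(),g.shape);print('bright',i[1]+258,i[0]+170, onplane(ti,[(i[1]+258,i[0]+170)],0.2+0.006))
E
python3 - <<'E'
import cv2
t=cv2.imread('pics/top0.png')
cv2.imwrite('pics/z1.png',cv2.resize(t[165:275,165:300],None,fx=5.5,fy=5.4,interpolation=cv2.INTER_NEAREST))
cv2.imwrite('pics/z2.png',cv2.resize(t[140:290,300:465],None,fx=4,fy=4,interpolation=cv2.INTER_CUBIC))
E
```

```text
potpx ((226.85911560058594, 183.88156127929688), (28.281673431396484, 28.4100399017334), 143.4883575439453)
pot (array([0.64555799, 0.17856648]), np.float64(0.04568039482337588))
sprayer px (223, 141, 21, 24)
sprayer~ (array([0.74595465, 0.15954789]), np.float64(0.03449220608597432))
cup/brush (262, 174, 22, 22) (array([0.64895984, 0.02935514]), np.float64(0.03405998496332355))
sieve (94, 198, 61, 59) (array([0.49999077, 0.51509638]), np.float64(0.09631119529296568))Traceback (most recent call last):
  File "<stdin>", line 14, in <module>
  File "<stdin>", line 6, in comp
ValueError: max() iterable argument is empty
```

View pics/z1.png

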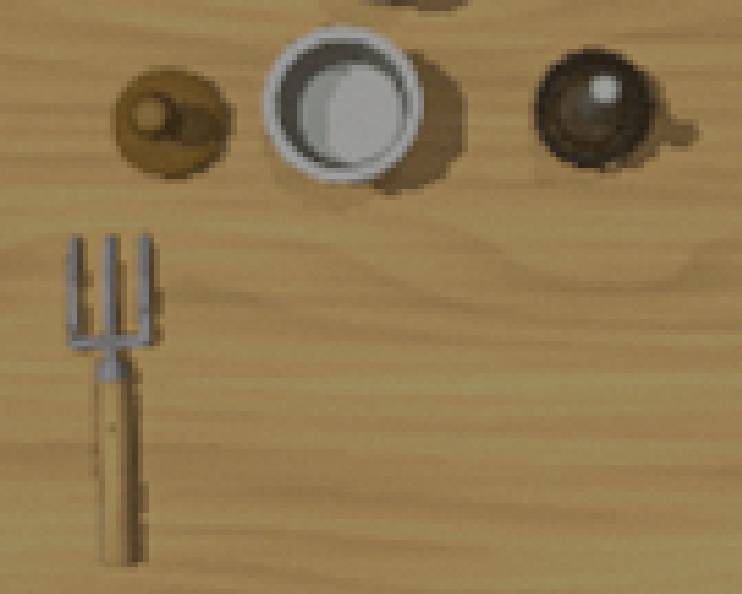

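View pics/z2.png

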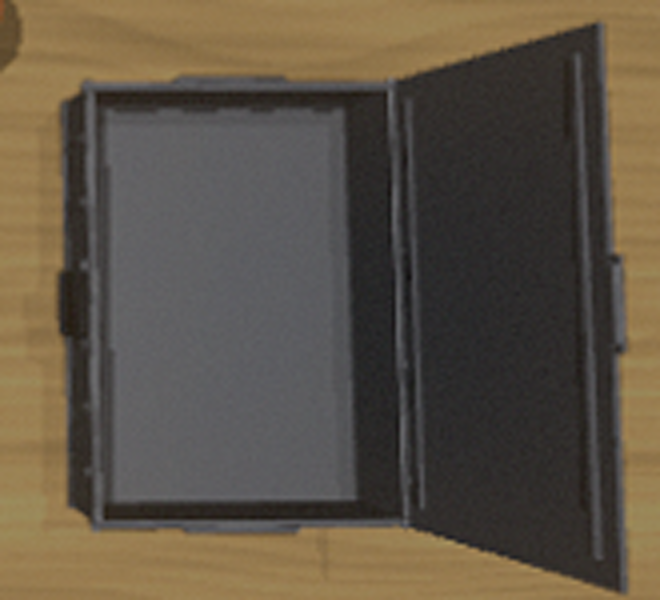

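```bash
python3 - <<'E'
from h import *
ti=camera_info('top'); si=camera_info('scene')
z1=lambda u,v:(165+(u+.5)/5.5-.5,165+(v+.5)/5.4-.5)
z2=lambda u,v:(300+(u+.5)/4-.5,140+(v+.5)/4-.5)
s1=lambda u,v:(180+(u+.5)/3.5-.5,120+(v+.5)/3.2-.5)
f=lambda p,z:onplane(ti,[p],z)[0].round(4)
print('tamper foot',f(z1(170,122),.018),'knob',f(z1(152,115),.085))
print('scene foot',onplane(si,[s1(482,246)],.012)[0],'knob top',onplane(si,[s1(491,186)],.083)[0])
print('brush top',f(z1(603,88),.203),'scene',onplane(si,[s1(207,187)],.203)[0])
print('pot scene rim', onplane(si,[s1(378,236)],.085)[0], 'top', f(z1(343,104),.085))
for n,p in dict(butt=(121,560),fer=(112,375),c=(112,237),l=(76,237),r=(147,237),lb=(76,344),rb=(147,344)).items(): print(n,f(z1(*p),.012))
for p in ((341,72),(412,132)): print('scene fork',onplane(si,[s1(*p)],.014)[0])
C=np.array([f(z2(*p),.135) for p in ((90,84),(398,82),(404,523),(97,526))]); print(C, C.mean(0))
print(np.linalg.norm(C-np.roll(C,1,0),axis=1))
print('lid free edge', [two(ti,[z2(602,24)],si,[(24,112)]) , two(ti,[z2(624,590)],si,[(97,282)])])
print('clay',f((286,142),.091),'latch',f(z2(75,300),.13))
E
```

```text
tamper foot [0.6371 0.2898 0.018 ] knob [0.6365 0.2897 0.085 ]
scene foot [0.63952459 0.29195168 0.012     ] knob top [0.63282083 0.2956657  0.083     ]
brush top [0.6478 0.0336 0.203 ] scene [0.64207682 0.03449432 0.203     ]
pot scene rim [0.64662591 0.17918999 0.085     ] top [0.6455 0.1783 0.085 ]
butt [0.3628 0.3119 0.012 ]
fer [0.4774 0.3213 0.012 ]
c [0.564  0.3243 0.012 ]
l [0.5635 0.3466 0.012 ]
r [0.5644 0.3026 0.012 ]
lb [0.4963 0.3442 0.012 ]
rb [0.4973 0.3004 0.012 ]
scene fork [0.35976632 0.30885266 0.014     ]
scene fork [0.47532994 0.3207429  0.014     ]
[[ 0.7204 -0.1184  0.135 ]
 [ 0.7276 -0.3592  0.135 ]
 [ 0.3883 -0.3618  0.135 ]
 [ 0.382  -0.1266  0.135 ]] [ 0.554575 -0.2415    0.135   ]
[0.33849934 0.24090762 0.33930996 0.23528436]
lid free edge [(array([ 0.69453478, -0.31878569,  0.53582342]), np.float64(0.045250060945858865)), (array([ 0.40420428, -0.50338713, -0.09559746]), np.float64(0.3370816401233653))]
clay [ 0.7851 -0.0094  0.091 ] latch [ 0.553  -0.1091  0.13  ]
```

Call:
{"name": "play_rows", "arguments": {
  "moves": [
    {"travel": [0, 0, 0.06], "rotation": [0, 0, 0]},
    {"travel": [0.03, -0.04, 0.1], "rotation": [0, 0, 8]},
    {"travel": [0.06, -0.09, 0.12], "rotation": [0, 0, 16]},
    {"travel": [0.09, -0.14, 0.14], "rotation": [0, 0, 25.5]},
    {"travel": [0.12, -0.19, 0.155], "rotation": [0, 0, 25.5]},
    {"travel": [0.15, -0.24, 0.155], "rotation": [0, 0, 25.5]},
    {"travel": [0.19, -0.29, 0.155], "rotation": [0, 0, 25.5]},
    {"travel": [0.22, -0.34, 0.155], "rotation": [0, 0, 25.5]},
    {"travel": [0.26, -0.39, 0.155], "rotation": [0, 0, 25.5]},
    {"travel": [0.29, -0.44, 0.155], "rotation": [0, 0, 25.5]},
    {"travel": [0.32, -0.49, 0.155], "rotation": [0, 0, 25.5]},
    {"travel": [0.34, -0.55, 0.155], "rotation": [0, 0, 25.5]}
  ]
}}

```text
time: 1.65
tool_pos: [0.6208, 0.0363, 0.3598]
ee_rot: [-1.208, -1.21, 1.21]
contact_force: [0.4, -0.7, 1.7]
grip_width: 1.002
```

```bash
python3 - <<'E'
from h import *
i=camera_info('wrist'); im=capture('wrist'); cv2.imwrite('pics/w1.png',im)
np.save('w1.npy',i['extrinsics']); o=observe(); print(o['time'],o['tool_pos'],R.from_rotvec(o['ee_rot']).as_matrix().round(3).tolist(),o['joints'].round(2), o['contact_force'])
E
```

```text
1.7 [0.62251968 0.02305125 0.35966808] [[0.013, 0.001, -1.0], [1.0, -0.009, 0.013], [-0.009, -1.0, -0.001]] [-0.14  0.47  0.1   1.37 -0.03  1.31  1.51] [ 0.86997224 -7.16011712  0.57745389]
```

View pics/w1.png

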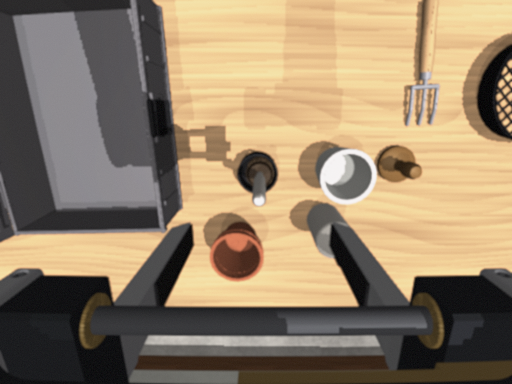

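```bash
python3 - <<'E'
from h import *
i=camera_info('wrist'); im=capture('wrist'); cv2.imwrite('pics/w2.png',im)
import pickle; pickle.dump(i,open('w2.pkl','wb')); o=observe(); print(o['time'],o['tool_pos'],o['contact_force'])
cv2.imwrite('pics/w2z.png',cv2.resize(im[120:285,200:430],None,fx=3.4,fy=3.4,interpolation=cv2.INTER_CUBIC))
E
```

```text
1.75 [0.62131922 0.02686495 0.35970157] [-0.80336452 -0.06853558  0.59637887]
```

View pics/w2z.png

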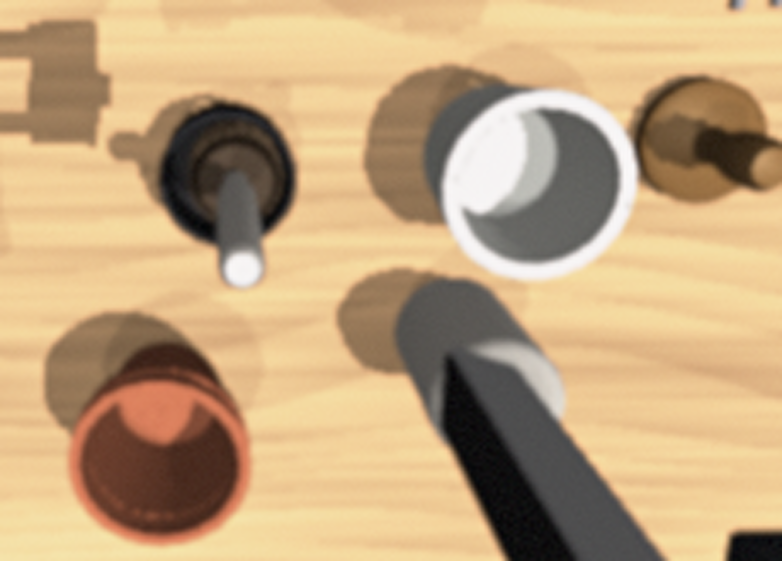

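```bash
python3 - <<'E'
from h import *
import pickle
i=pickle.load(open('w2.pkl','rb'))
z=lambda u,v:(200+(u+.5)/3.4-.5,120+(v+.5)/3.4-.5)
f=lambda p,h:onplane(i,[z(*p)],h)[0].round(4)
print('cup',f((229,171),.045),'brushtop',f((242,269),.205),'pot',f((540,184),.085),'bristle',f((237,172),.061))
print('tamper top',f((768,166),.085),'foot',f((702,139),.018),'clay',f((160,461),.091))
im=cv2.imread('pics/w2.png'); h=cv2.cvtColor(im,cv2.COLOR_BGR2HSV)
m=((h[...,1]<30)&(h[...,2]>200)).astype(np.uint8); m[:,:310]=0;m[:,382:]=0;m[205:]=0
cs,_=cv2.findContours(m,cv2.RETR_EXTERNAL,cv2.CHAIN_APPROX_NONE);c=max(cs,key=cv2.contourArea)
P=onplane(i,c.reshape(-1,2),.085);print(fitcirc(P))
o=observe();print(o['tool_pos'])
# project check with top
ti=camera_info('top');print(proj(ti,[[.646,.031,.205],[.6455,.1785,.085]]))
E
```

```text
cup [0.6422 0.0292 0.045 ] brushtop [0.645  0.0323 0.205 ] pot [0.6417 0.1783 0.085 ] bristle [0.6394 0.0331 0.061 ]
tamper top [0.6338 0.2877 0.085 ] foot [0.6325 0.2877 0.018 ] clay [ 0.7852 -0.008   0.091 ]
(array([0.64365089, 0.17829033]), np.float64(0.040939856606309624))
[0.62131922 0.02686495 0.35970157]
[[275.14589401 181.47158367]
 [226.88234698 183.86032262]]
```

Call:
{"name": "play_rows", "arguments": {
  "moves": [
    {"travel": [0.025, -0.004, 0], "rotation": [0, 0, 0]},
    {"travel": [0.025, -0.004, -0.03], "rotation": [0, 0, 0]},
    {"travel": [0.025, -0.004, -0.07], "rotation": [0, 0, 0]},
    {"travel": [0.025, -0.004, -0.11], "rotation": [0, 0, 0]},
    {"travel": [0.025, -0.004, -0.14], "rotation": [0, 0, 0]},
    {"travel": [0.025, -0.004, -0.14], "rotation": [0, 0, 0]},
    {"travel": [0.025, -0.004, -0.14], "rotation": [0, 0, 0]},
    {"travel": [0.025, -0.004, -0.14], "rotation": [0, 0, 0]}
  ]
}}

```text
time: 2.75
tool_pos: [0.6461, 0.0333, 0.2222]
ee_rot: [-1.212, -1.211, 1.207]
contact_force: [0.6, -0.3, 0.4]
grip_width: 1.0
```

```bash
python3 - <<'E'
from h import *
i=camera_info('wrist'); im=capture('wrist'); cv2.imwrite('pics/w3.png',im)
o=observe(); print(o['time'],o['tool_pos'],o['contact_force'],R.from_rotvec(o['ee_rot']).as_matrix().round(3).tolist())
cv2.imwrite('pics/s3.png',cv2.resize(capture('scene')[100:300,180:400],None,fx=3,fy=3))
E
```

```text
2.8 [0.64588484 0.03329567 0.22207197] [-0.29214081 -0.12271587  0.73606894] [[0.001, 0.003, -1.0], [1.0, 0.0, 0.001], [0.0, -1.0, -0.003]]
```

View pics/w3.png

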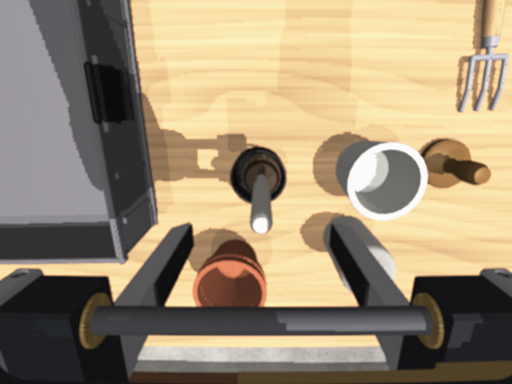

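View pics/s3.png

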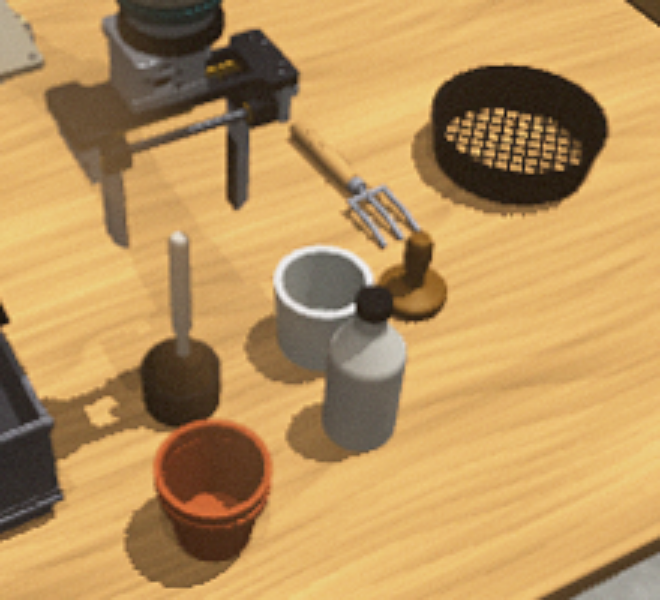

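```bash
python3 - <<'E'
from h import *
i=camera_info('wrist')
print(onplane(i,[(261,226)],.205), onplane(i,[(258,174)],.045), proj(i,[[.6459,.0333,.205]]))
im=cv2.imread('pics/w3.png'); h=cv2.cvtColor(im,cv2.COLOR_BGR2HSV)
m=((h[...,1]<30)&(h[...,2]>200)).astype(np.uint8); m[:,:335]=0;m[220:]=0
cs,_=cv2.findContours(m,cv2.RETR_EXTERNAL,cv2.CHAIN_APPROX_NONE);c=max(cs,key=cv2.contourArea)
print(cv2.boundingRect(c)); P=onplane(i,c.reshape(-1,2),.085);print(fitcirc(P))
E
```

```text
[[0.64571994 0.03242184 0.205     ]] [[0.64207502 0.02838838 0.045     ]] [[262.17718427 226.22287327]]
(348, 142, 80, 78)
(array([0.64290387, 0.17797744]), np.float64(0.045892178291832154))
```

Call:
{"name": "play_rows", "arguments": {
  "moves": [
    {"travel": [0, 0, -0.03], "rotation": [0, 0, 0]},
    {"travel": [0, 0, -0.06], "rotation": [0, 0, 0]},
    {"travel": [0, 0, -0.09], "rotation": [0, 0, 0]},
    {"travel": [0, 0, -0.09], "rotation": [0, 0, 0]},
    {"travel": [0, 0, -0.09], "rotation": [0, 0, 0]}
  ]
}}

```text
time: 3.48
tool_pos: [0.6461, 0.0333, 0.1319]
ee_rot: [-1.211, -1.21, 1.207]
contact_force: [0.6, -0.4, -0.1]
grip_width: 0.997
```

Call:
{"name": "play_rows", "arguments": {
  "moves": [
    {"travel": [0, 0, 0], "rotation": [0, 0, 0]},
    {"travel": [0, 0, 0], "rotation": [0, 0, 0]},
    {"travel": [0, 0, 0], "rotation": [0, 0, 0]},
    {"travel": [0, 0, 0], "rotation": [0, 0, 0]},
    {"travel": [0, 0, 0], "rotation": [0, 0, 0]},
    {"travel": [0, 0, 0], "rotation": [0, 0, 0]},
    {"travel": [0, 0, 0], "rotation": [0, 0, 0]}
  ],
  "gripper": 1,
  "newtons": 30
}}

```text
time: 4.35
tool_pos: [0.645, 0.0332, 0.1304]
ee_rot: [-1.209, -1.209, 1.209]
contact_force: [0.4, -0.3, -0.7]
grip_width: 0.29
```

Call:
{"name": "play_rows", "arguments": {
  "moves": [
    {"travel": [0, 0, 0], "rotation": [0, 0, 0]},
    {"travel": [0, 0, 0], "rotation": [0, 0, 0]},
    {"travel": [0, 0, 0], "rotation": [0, 0, 0]}
  ]
}}

```text
time: 4.72
tool_pos: [0.645, 0.0332, 0.1305]
ee_rot: [-1.209, -1.209, 1.209]
contact_force: [0.3, 0.3, -1.1]
grip_width: 0.188
```

Call:
{"name": "play_rows", "arguments": {
  "moves": [
    {"travel": [0, 0, 0.02], "rotation": [0, 0, 0]},
    {"travel": [0, 0, 0.06], "rotation": [0, 0, 0]},
    {"travel": [0, 0, 0.1], "rotation": [0, 0, 0]},
    {"travel": [0, 0, 0.12], "rotation": [0, 0, 0]},
    {"travel": [0, 0.04, 0.12], "rotation": [0, 0, 0]},
    {"travel": [0, 0.08, 0.12], "rotation": [0, 0, 0]},
    {"travel": [0, 0.12, 0.12], "rotation": [0, 0, 0]},
    {"travel": [0, 0.145, 0.12], "rotation": [0, 0, 0]},
    {"travel": [0, 0.145, 0.12], "rotation": [0, 0, 0]},
    {"travel": [0, 0.145, 0.12], "rotation": [0, 0, 0]},
    {"travel": [0, 0.145, 0.12], "rotation": [0, 0, 0]}
  ]
}}

```text
time: 6.1
tool_pos: [0.6454, 0.1756, 0.2506]
ee_rot: [-1.212, -1.206, 1.207]
contact_force: [-0.1, 0.9, -1.3]
grip_width: 0.192
```

```bash
cat > look.py <<'E'
from h import *
import sys,pickle
n=sys.argv[1]; x0,y0,x1,y1=map(int,sys.argv[3:7]) if len(sys.argv)>3 else (0,0,512,384)
cam=sys.argv[2]; i=camera_info(cam); im=capture(cam); cv2.imwrite(f'pics/{n}_full.png',im); pickle.dump(i,open(f'{n}.pkl','wb'))
f=min(780/(x1-x0),580/(y1-y0)); print('scale',f)
cv2.imwrite(f'pics/{n}.png',cv2.resize(im[y0:y1,x0:x1],None,fx=f,fy=f,interpolation=cv2.INTER_CUBIC))
o=observe(); print(o['time'].__round__(2),o['tool_pos'].round(4),o['contact_force'].round(1),o['grip_width'].round(3))
E
python3 look.py s4 scene 180 80 400 280; python3 look.py w4 wrist
```

```text
scale 2.9
scale 1.5104166666666667Traceback (most recent call last):
  File "look.py", line 7, in <module>
    o=observe(); print(o['time'].__round__(2),o['tool_pos'].round(4),o['contact_force'].round(1),o['grip_width'].round(3))
                                                                                                 ^^^^^^^^^^^^^^^^^^^^^
AttributeError: 'float' object has no attribute 'round'
Traceback (most recent call last):
  File "look.py", line 7, in <module>
    o=observe(); print(o['time'].__round__(2),o['tool_pos'].round(4),o['contact_force'].round(1),o['grip_width'].round(3))
                                                                                                 ^^^^^^^^^^^^^^^^^^^^^
AttributeError: 'float' object has no attribute 'round'
```

View pics/s4.png

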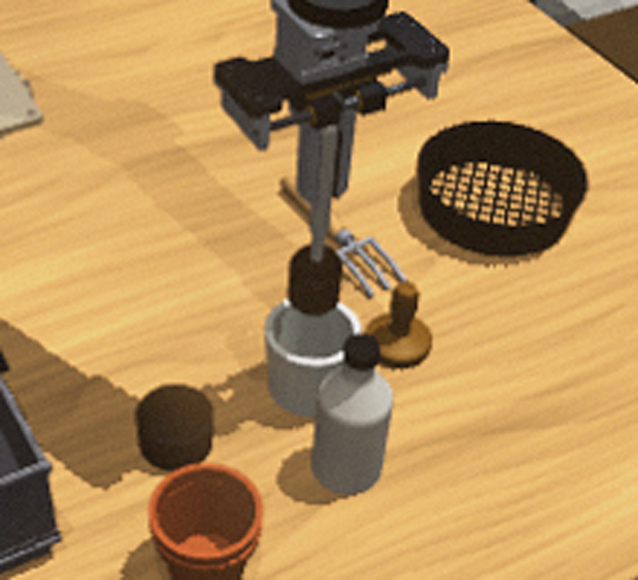

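View pics/w4.png

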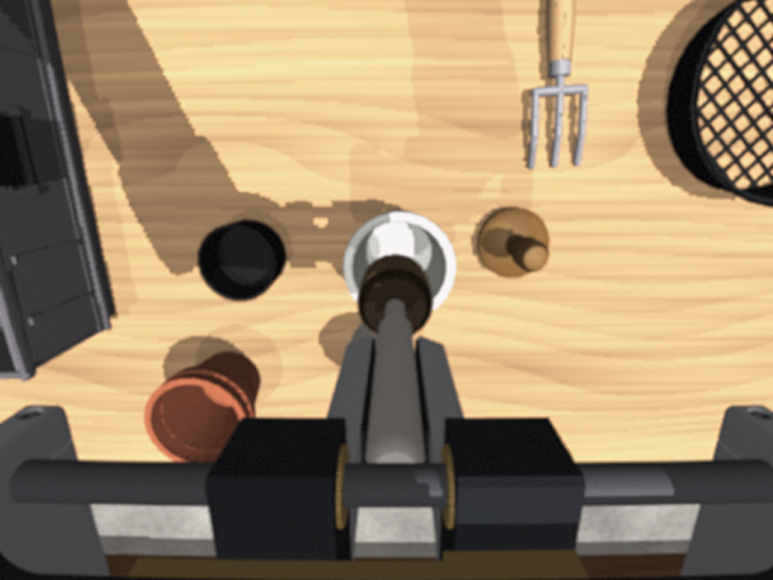

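```bash
sed -i "s/o\['grip_width'\].round(3)/round(o['grip_width'],3)/" look.py; python3 - <<'E'
from h import *
import pickle
i=pickle.load(open('w4.pkl','rb'));s=pickle.load(open('s4.pkl','rb')); k=780/512*0+1.5104
w=lambda u,v:((u+.5)/k-.5,(v+.5)/k-.5); sc=lambda u,v:(180+(u+.5)/2.9-.5,80+(v+.5)/2.9-.5)
print('headtop wrist@.181',onplane(i,[w(396,300)],.181),'headbottom@.126',onplane(i,[w(394,282)],.126))
print('scene neck@.181',onplane(s,[sc(316,255)],.181), 'two',two(i,[w(396,300)],s,[sc(316,255)]))
print('pot',onplane(i,[w(400,265)],.085),'cup',onplane(i,[w(242,260)],.045))
print('cup scene',onplane(s,[sc(174,412)],.045))
t=capture('top');cv2.imwrite('pics/t4.png',cv2.resize(t[150:220,200:300],None,fx=7,fy=7,interpolation=cv2.INTER_CUBIC))
o=observe();print(o['tool_pos'],o['time'])
E
```

```text
headtop wrist@.181 [[0.64044409 0.17593846 0.181     ]] headbottom@.126 [[0.64393396 0.1745187  0.126     ]]
scene neck@.181 [[0.64415505 0.17696644 0.181     ]] two (array([0.64174595, 0.17706639, 0.17880846]), np.float64(0.002537948315592161))
pot [[0.64051239 0.17933001 0.085     ]] cup [[0.64440206 0.03442048 0.045     ]]
cup scene [[0.64834259 0.02952617 0.045     ]]
[0.64526268 0.17686458 0.25060076] 6.25
```

View pics/t4.png

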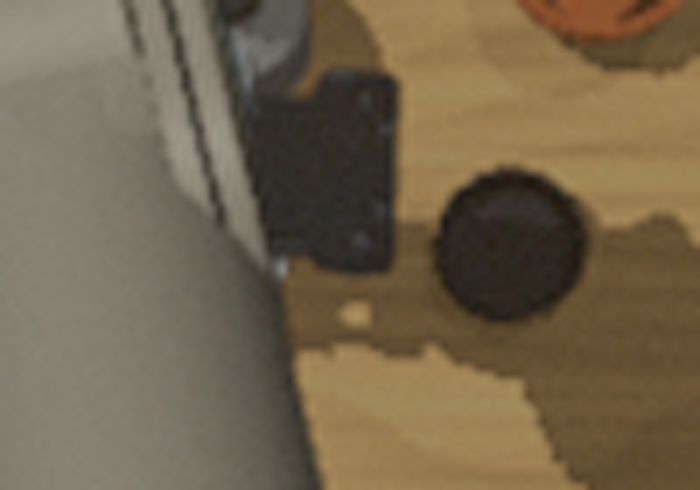

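Call:
{"name": "play_rows", "arguments": {
  "moves": [
    {"travel": [0, 0.001, -0.03], "rotation": [0, 0, 0]},
    {"travel": [0, 0.001, -0.05], "rotation": [0, 0, 0]},
    {"travel": [0, 0.001, -0.07], "rotation": [0, 0, 0]},
    {"travel": [0, 0.001, -0.09], "rotation": [0, 0, 0]},
    {"travel": [0, 0.001, -0.1], "rotation": [0, 0, 0]},
    {"travel": [0, 0.001, -0.111], "rotation": [0, 0, 0]},
    {"travel": [0, 0.001, -0.111], "rotation": [0, 0, 0]},
    {"travel": [0, 0.001, -0.111], "rotation": [0, 0, 0]}
  ]
}}

```text
time: 7.25
tool_pos: [0.6455, 0.1793, 0.1401]
ee_rot: [-1.21, -1.21, 1.208]
contact_force: [0.1, -1.2, -0.5]
grip_width: 0.188
```

```bash
python3 look.py s5 scene 180 80 400 280; python3 look.py w5 wrist
```

```text
scale 2.9
7.3 [0.6456 0.1793 0.1402] [-0.2  0.4 -1.3] 0.185
scale 1.5104166666666667
7.35 [0.6455 0.1793 0.1402] [0.2 0.  0. ] 0.187
```

View pics/s5.png

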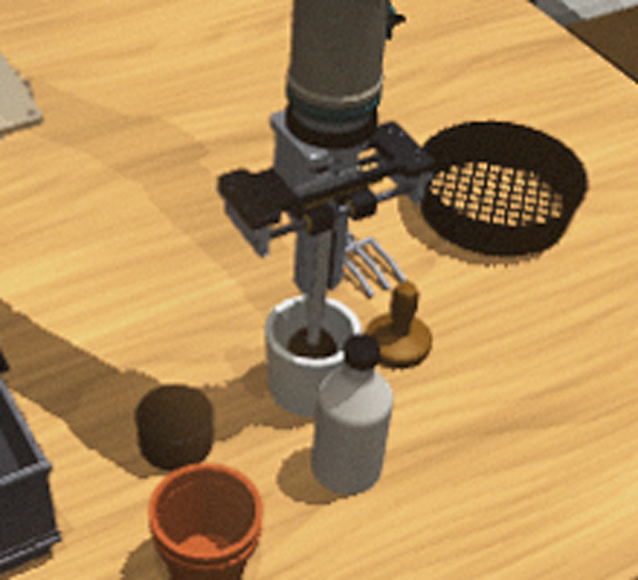

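View pics/w5.png

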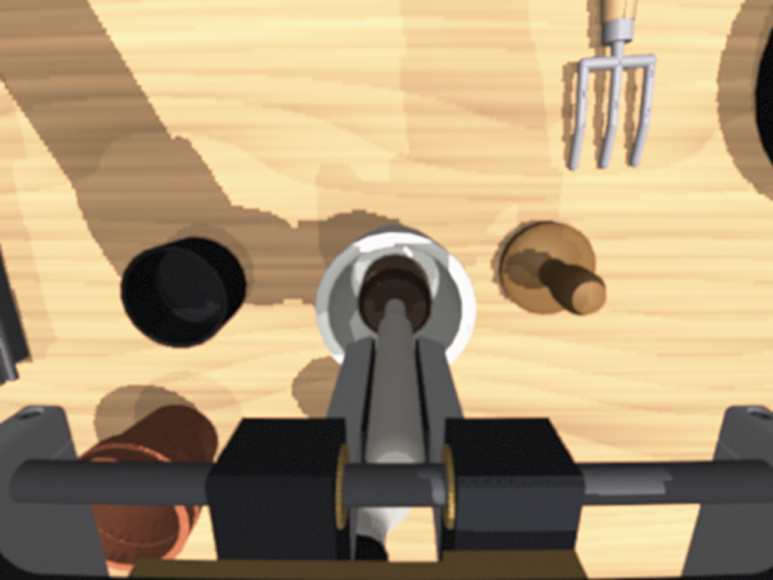

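Call:
{"name": "play_rows", "arguments": {
  "moves": [
    {"travel": [0, 0, -0.003], "rotation": [0, 0, 0]},
    {"travel": [0, 0, -0.003], "rotation": [0, 0, 0]},
    {"travel": [0, 0, 0.015], "rotation": [0, 0, 0]},
    {"travel": [0, 0, 0.035], "rotation": [0, 0, 0]},
    {"travel": [0, 0, 0.046], "rotation": [0, 0, 0]},
    {"travel": [0, 0, 0.046], "rotation": [0, 0, 0]},
    {"travel": [0, 0, 0.046], "rotation": [0, 0, 0]}
  ]
}}

```text
time: 8.22
tool_pos: [0.6446, 0.1791, 0.1851]
ee_rot: [-1.209, -1.208, 1.209]
contact_force: [-0.8, 1.2, 0.1]
grip_width: 0.189
```

```bash
python3 look.py s6 scene 180 80 400 280; python3 look.py w6 wrist
```

```text
scale 2.9
8.28 [0.6445 0.1791 0.1848] [-0.1 -1.  -1.1] 0.184
scale 1.5104166666666667
8.32 [0.6444 0.1791 0.1847] [ 0.7 -0.2 -0.6] 0.188
```

View pics/s6.png

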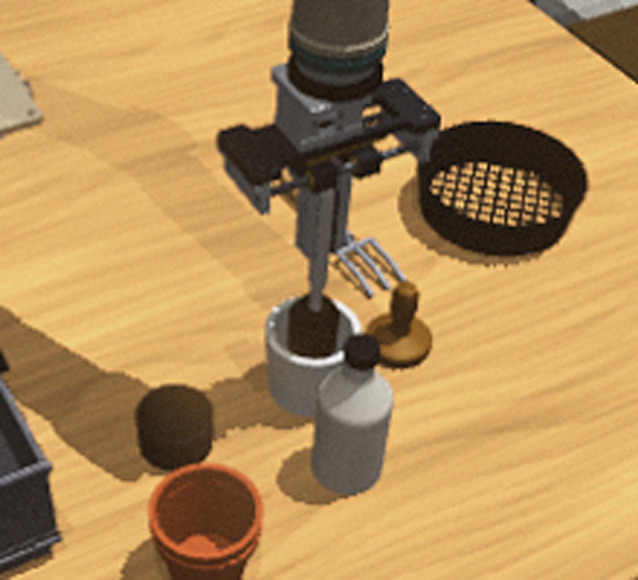

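View pics/w6.png

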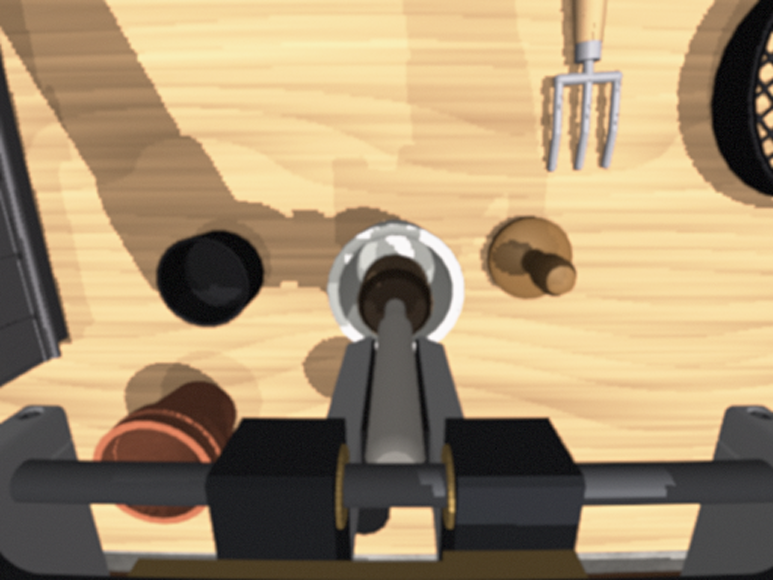

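Call:
{"name": "play_rows", "arguments": {
  "moves": [
    {"travel": [0, 0, -0.03], "rotation": [0, 0, 0]},
    {"travel": [0, 0, -0.049], "rotation": [0, 0, 0]},
    {"travel": [0, 0, -0.049], "rotation": [0, 0, 0]},
    {"travel": [0, 0, -0.049], "rotation": [0, 0, 0]},
    {"travel": [0, 0, -0.02], "rotation": [0, 0, 0]},
    {"travel": [0, 0, 0.001], "rotation": [0, 0, 0]},
    {"travel": [0, 0, 0.001], "rotation": [0, 0, 0]},
    {"travel": [0, 0, 0.001], "rotation": [0, 0, 0]},
    {"travel": [0, 0, 0.001], "rotation": [0, 0, 0]}
  ]
}}

```text
time: 9.45
tool_pos: [0.6442, 0.1791, 0.1853]
ee_rot: [-1.208, -1.207, 1.21]
contact_force: [0.6, -0.8, -1.2]
grip_width: 0.185
```

Call:
{"name": "play_rows", "arguments": {
  "moves": [
    {"travel": [0, 0, -0.03], "rotation": [0, 0, 0]},
    {"travel": [0, 0, -0.05], "rotation": [0, 0, 0]},
    {"travel": [0, 0, -0.05], "rotation": [0, 0, 0]},
    {"travel": [0, 0, -0.05], "rotation": [0, 0, 0]},
    {"travel": [0, 0, -0.05], "rotation": [0, 0, 0]}
  ]
}}

```text
time: 10.07
tool_pos: [0.6455, 0.1793, 0.1373]
ee_rot: [-1.21, -1.21, 1.208]
contact_force: [0.1, 0.2, 0.0]
grip_width: 0.187
```

Call:
{"name": "play_rows", "arguments": {
  "moves": [
    {"travel": [0, 0, 0.03], "rotation": [0, 0, 0]},
    {"travel": [0, 0, 0.05], "rotation": [0, 0, 0]},
    {"travel": [0, 0, 0.05], "rotation": [0, 0, 0]},
    {"travel": [0, 0, 0.05], "rotation": [0, 0, 0]},
    {"travel": [0, 0, 0.05], "rotation": [0, 0, 0]}
  ]
}}

```text
time: 10.7
tool_pos: [0.6443, 0.179, 0.1854]
ee_rot: [-1.209, -1.207, 1.21]
contact_force: [0.2, -0.6, -1.5]
grip_width: 0.188
```

```bash
python3 look.py s7 scene 180 80 400 280; python3 look.py w7 wrist;python3 look.py t7 top 80 110 330 300; python3 - <<'E'
from h import *
ti=camera_info('top'); print(onplane(ti,[(200+(511+.5)/7-.5,150+(246+.5)/7-.5)],.045))
E
```

```text
scale 2.9
10.75 [0.6444 0.179  0.1854] [ 0.5 -0.4 -0.5] 0.185
scale 1.5104166666666667
10.8 [0.6445 0.1791 0.1855] [-0.6  0.2 -1.2] 0.192
scale 3.0526315789473686
10.85 [0.6446 0.1791 0.1857] [-0.   0.7 -0.7] 0.188
[[0.64914675 0.0289183  0.045     ]]
```

View pics/w7.png

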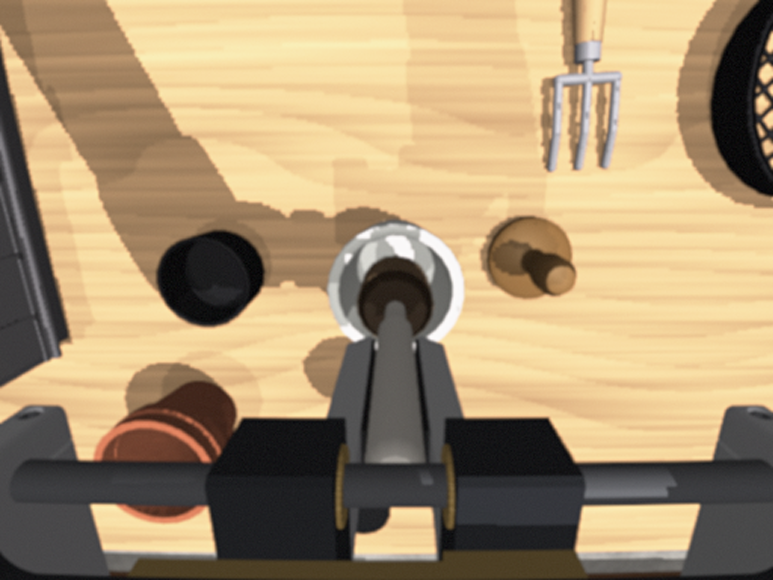

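Call:
{"name": "play_rows", "arguments": {
  "moves": [
    {"travel": [0, 0, 0.03], "rotation": [0, 0, 0]},
    {"travel": [0, 0, 0.065], "rotation": [0, 0, 0]},
    {"travel": [0, 0, 0.065], "rotation": [0, 0, 0]},
    {"travel": [0, -0.04, 0.065], "rotation": [0, 0, 0]},
    {"travel": [0, -0.08, 0.065], "rotation": [0, 0, 0]},
    {"travel": [0, -0.12, 0.065], "rotation": [0, 0, 0]},
    {"travel": [0, -0.147, 0.055], "rotation": [0, 0, 0]},
    {"travel": [0, -0.147, 0.035], "rotation": [0, 0, 0]},
    {"travel": [0, -0.147, 0.005], "rotation": [0, 0, 0]},
    {"travel": [0, -0.147, -0.005], "rotation": [0, 0, 0]},
    {"travel": [0, -0.147, -0.005], "rotation": [0, 0, 0]},
    {"travel": [0, -0.147, -0.005], "rotation": [0, 0, 0]}
  ]
}}

```text
time: 12.35
tool_pos: [0.6457, 0.0323, 0.1823]
ee_rot: [-1.211, -1.21, 1.208]
contact_force: [0.0, -0.1, -1.3]
grip_width: 0.185
```

```bash
python3 look.py s8 scene 180 80 400 280; python3 look.py w8 wrist
```

```text
scale 2.9
12.4 [0.6458 0.0323 0.1825] [0.3 0.3 0.3] 0.186
scale 1.5104166666666667
12.45 [0.6457 0.0323 0.1826] [ 1.1  0.1 -0.9] 0.189
```

View pics/s8.png

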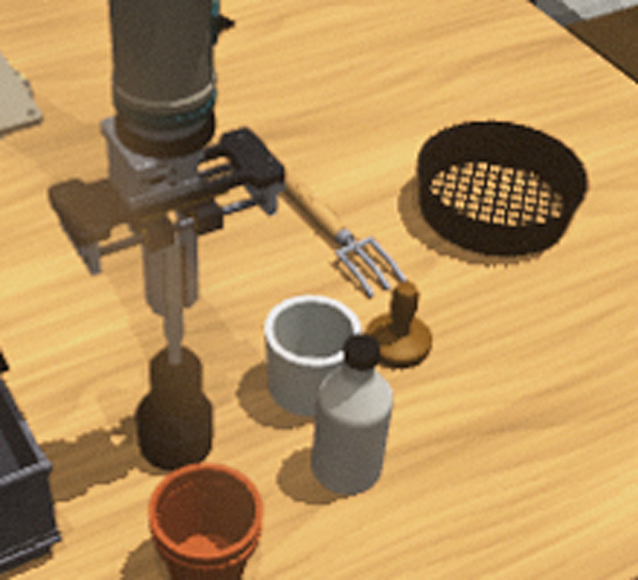

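View pics/w8.png

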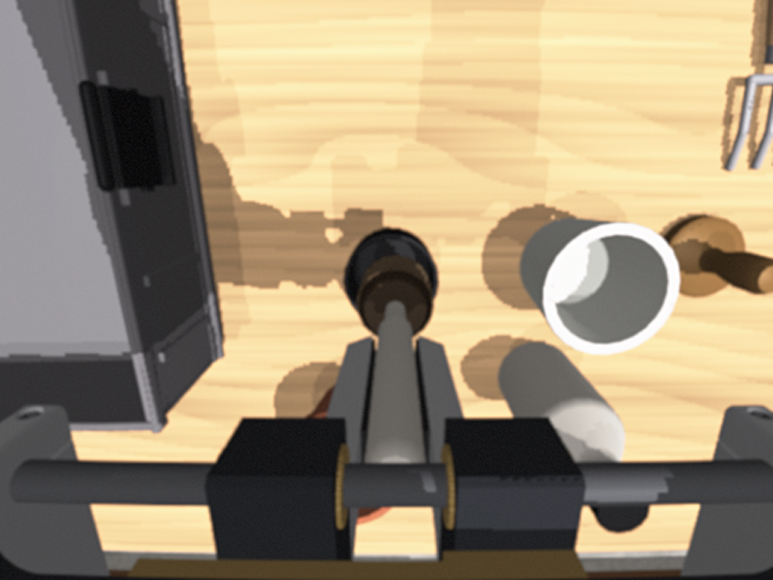

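```bash
python3 - <<'E'
from h import *
i=camera_info('wrist');k=1.5104
w=lambda u,v:((u+.5)/k-.5,(v+.5)/k-.5)
print(onplane(i,[w(391,277)],.045),onplane(i,[w(395,303)],.113),onplane(i,[w(612,288)],.085))
E
```

```text
[[0.64408857 0.02865251 0.045     ]] [[0.64283134 0.03170914 0.113     ]] [[0.64135782 0.17846893 0.085     ]]
```

Call:
{"name": "play_rows", "arguments": {
  "moves": [
    {"travel": [0, -0.001, -0.02], "rotation": [0, 0, 0]},
    {"travel": [0, -0.001, -0.035], "rotation": [0, 0, 0]},
    {"travel": [0, -0.001, -0.045], "rotation": [0, 0, 0]},
    {"travel": [0, -0.001, -0.049], "rotation": [0, 0, 0]},
    {"travel": [0, -0.001, -0.049], "rotation": [0, 0, 0]},
    {"travel": [0, -0.001, -0.049], "rotation": [0, 0, 0]}
  ]
}}

```text
time: 13.2
tool_pos: [0.6454, 0.0312, 0.133]
ee_rot: [-1.21, -1.209, 1.208]
contact_force: [-0.1, -0.7, -0.9]
grip_width: 0.189
```

Call:
{"name": "play_rows", "arguments": {
  "moves": [
    {"travel": [0, 0, -0.002], "rotation": [0, 0, 0]},
    {"travel": [0, 0, -0.002], "rotation": [0, 0, 0]}
  ]
}}

```text
time: 13.45
tool_pos: [0.645, 0.0312, 0.1305]
ee_rot: [-1.21, -1.209, 1.209]
contact_force: [0.6, -0.2, -0.7]
grip_width: 0.187
```

Call:
{"name": "play_rows", "arguments": {
  "moves": [
    {"travel": [0, 0, 0], "rotation": [0, 0, 0]},
    {"travel": [0, 0, 0], "rotation": [0, 0, 0]},
    {"travel": [0, 0, 0], "rotation": [0, 0, 0]},
    {"travel": [0, 0, 0], "rotation": [0, 0, 0]},
    {"travel": [0, 0, 0], "rotation": [0, 0, 0]},
    {"travel": [0, 0, 0.04], "rotation": [0, 0, 0]},
    {"travel": [0, 0, 0.1], "rotation": [0, 0, 0]},
    {"travel": [0, 0, 0.16], "rotation": [0, 0, 0]},
    {"travel": [0, 0, 0.18], "rotation": [0, 0, 0]},
    {"travel": [0, 0, 0.18], "rotation": [0, 0, 0]}
  ],
  "gripper": 0
}}

```text
time: 14.7
tool_pos: [0.6459, 0.0312, 0.3123]
ee_rot: [-1.212, -1.212, 1.207]
contact_force: [-0.2, 0.1, 0.1]
grip_width: 1.001
```

```bash
python3 look.py s9 scene 180 80 400 280; python3 look.py w9 wrist
```

```text
scale 2.9
14.75 [0.6449 0.0312 0.3104] [ 0.4 -1.3 -1. ] 0.999
scale 1.5104166666666667
14.8 [0.6443 0.0312 0.3092] [ 0.3 -0.   0. ] 1.002
```

View pics/s9.png

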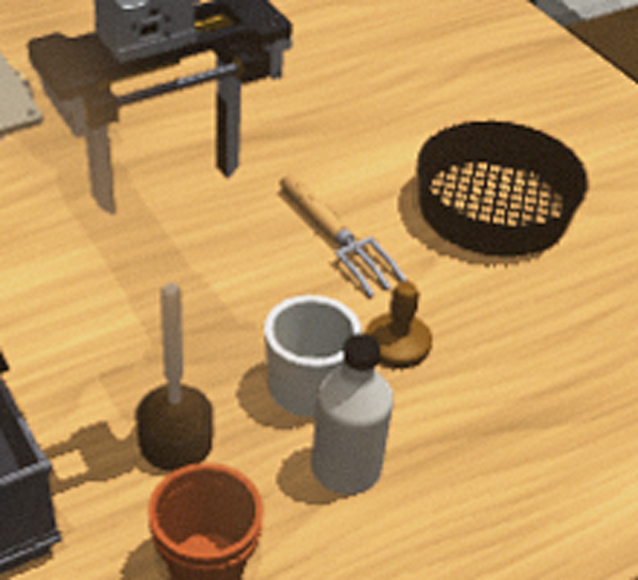

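View pics/w9.png

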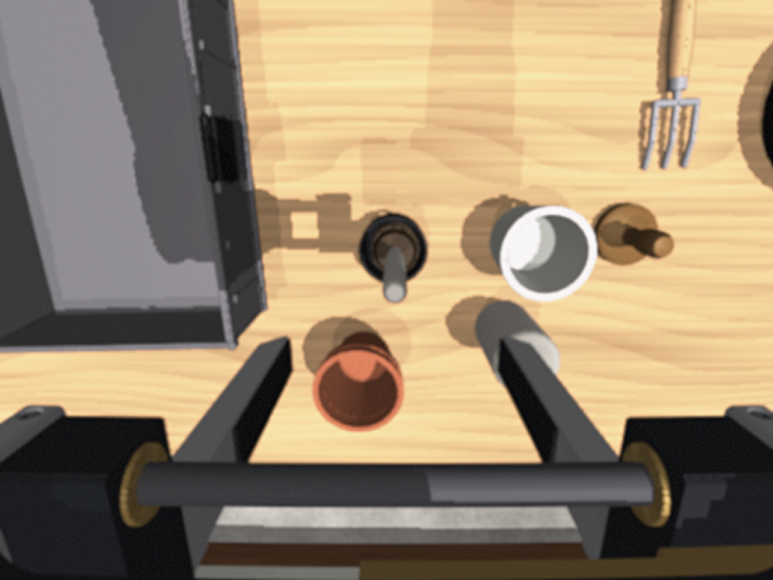

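Call:
{"name": "play_rows", "arguments": {
  "moves": [
    {"travel": [0, 0.02, 0], "rotation": [0, 0, -10]},
    {"travel": [-0.01, 0.05, 0], "rotation": [0, 0, -20]},
    {"travel": [-0.02, 0.08, 0], "rotation": [0, 0, -30]},
    {"travel": [-0.03, 0.11, -0.01], "rotation": [0, 0, -40]},
    {"travel": [-0.04, 0.14, -0.03], "rotation": [0, 0, -50]},
    {"travel": [-0.0445, 0.148, -0.06], "rotation": [0, 0, -60]},
    {"travel": [-0.0445, 0.148, -0.08], "rotation": [0, 0, -70]},
    {"travel": [-0.0445, 0.148, -0.1], "rotation": [0, 0, -80]},
    {"travel": [-0.0445, 0.148, -0.119], "rotation": [0, 0, -90]},
    {"travel": [-0.0445, 0.148, -0.119], "rotation": [0, 0, -90]},
    {"travel": [-0.0445, 0.148, -0.119], "rotation": [0, 0, -90]},
    {"travel": [-0.0445, 0.148, -0.119], "rotation": [0, 0, -90]}
  ],
  "gripper": 0.57
}}

```text
time: 16.3
tool_pos: [0.6009, 0.1791, 0.1921]
ee_rot: [-1.57, -0.001, -0.0]
contact_force: [0.2, -0.8, -1.0]
grip_width: 0.431
```

```bash
python3 look.py w10 wrist; python3 look.py s10 scene 180 80 400 280; python3 -c "
from h import *
o=observe();print(o['joints'].round(2),R.from_rotvec(o['ee_rot']).as_matrix().round(3).tolist())"
```

```text
scale 1.5104166666666667
16.35 [0.6009 0.1791 0.1922] [ 0.1 -1.1  0. ] 0.429
scale 2.9
16.4 [0.6009 0.1792 0.1922] [ 1.2 -0.3  0.2] 0.428
[-0.6   0.64  0.44  1.61 -0.32  0.96 -0.05] [[1.0, 0.001, 0.0], [-0.0, 0.001, 1.0], [0.001, -1.0, 0.001]]
```

View pics/w10.png

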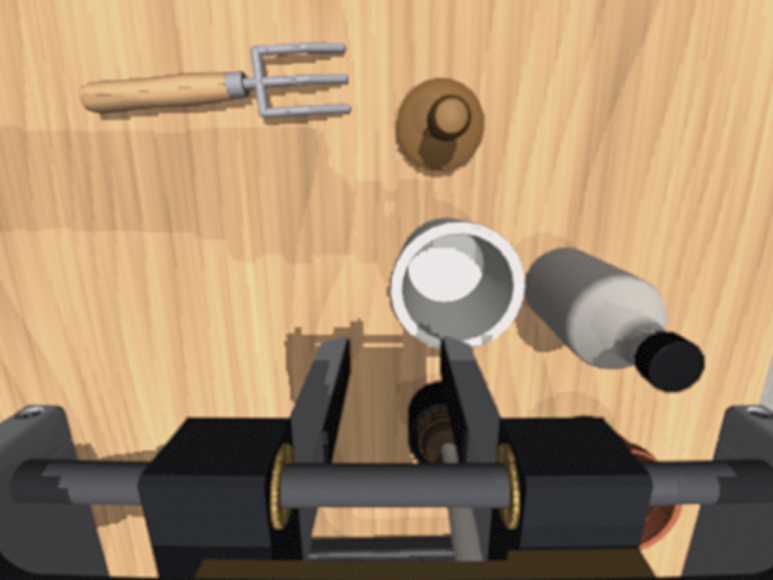

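View pics/s10.png

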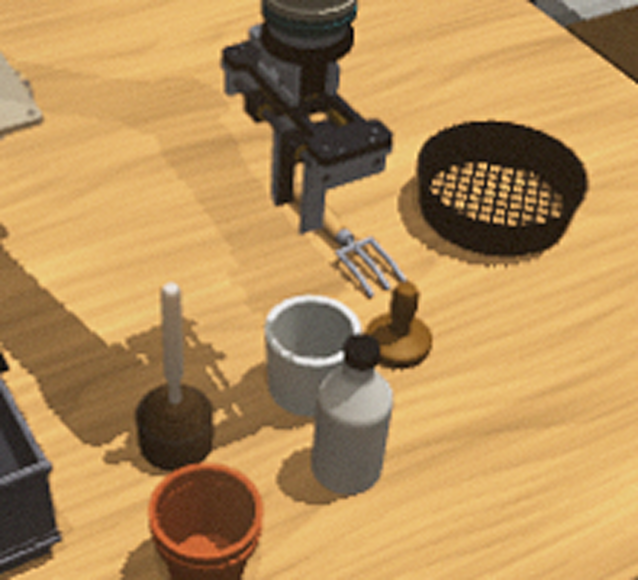

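```bash
python3 - <<'E'
from h import *
i=camera_info('wrist');k=1.5104
w=lambda u,v:((u+.5)/k-.5,(v+.5)/k-.5)
for p in ((458,284),(391,284),(404,284),(525,284),(458,220),(458,348)): print(p,onplane(i,[w(*p)],.085)[0].round(4))
print('tamper knob',onplane(i,[w(453,115)],.085)[0],'foot',onplane(i,[w(440,126)],.018)[0])
print('fork tip',onplane(i,[w(347,79)],.012)[0],'ferr',onplane(i,[w(240,86)],.012)[0],'butt',onplane(i,[w(84,97)],.012)[0])
E
```

```text
(458, 284) [0.644  0.1822 0.085 ]
(391, 284) [0.5975 0.1822 0.085 ]
(404, 284) [0.6065 0.1822 0.085 ]
(525, 284) [0.6906 0.1823 0.085 ]
(458, 220) [0.6422 0.2264 0.085 ]
(458, 348) [0.646  0.1341 0.085 ]
tamper knob [0.63646412 0.29169024 0.085     ] foot [0.63511552 0.29072802 0.018     ]
fork tip [0.56338278 0.32532881 0.012     ] ferr [0.48037141 0.32088617 0.012     ] butt [0.35543098 0.31477477 0.012     ]
```

Call:
{"name": "play_rows", "arguments": {
  "moves": [
    {"travel": [0.0005, 0.001, -0.05], "rotation": [0, 0, 0]},
    {"travel": [0.0005, 0.001, -0.09], "rotation": [0, 0, 0]},
    {"travel": [0.0005, 0.001, -0.115], "rotation": [0, 0, 0]},
    {"travel": [0.0005, 0.001, -0.13], "rotation": [0, 0, 0]},
    {"travel": [0.0005, 0.001, -0.143], "rotation": [0, 0, 0]},
    {"travel": [0.0005, 0.001, -0.143], "rotation": [0, 0, 0]},
    {"travel": [0.0005, 0.001, -0.143], "rotation": [0, 0, 0]}
  ]
}}

```text
time: 17.27
tool_pos: [0.6017, 0.1803, 0.0493]
ee_rot: [-1.57, -0.001, -0.002]
contact_force: [-0.2, 0.1, -0.6]
grip_width: 0.43
```

```bash
python3 look.py w11 wrist
```

```text
scale 1.5104166666666667
17.32 [0.6018 0.1804 0.0494] [0.4 0.1 0. ] 0.429
```

View pics/w11.png

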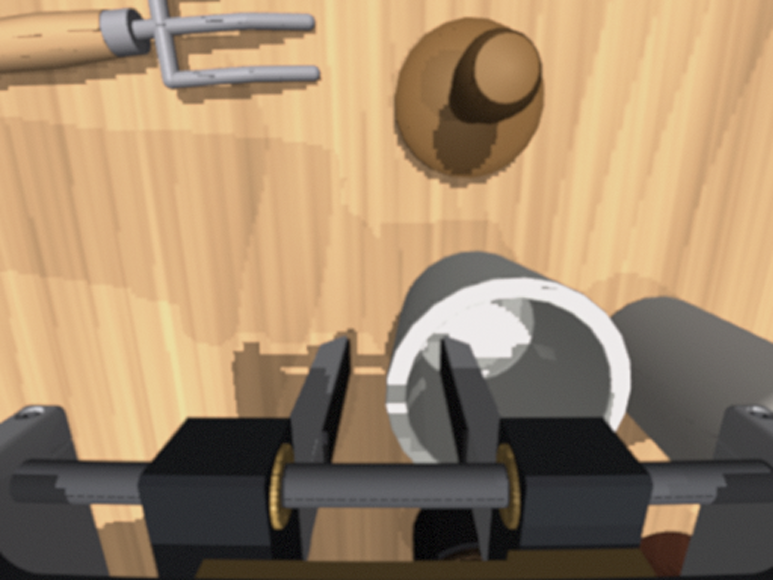

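Wall is between the jaws. Close.

Call:
{"name": "play_rows", "arguments": {
  "moves": [
    {"travel": [0, 0, 0], "rotation": [0, 0, 0]},
    {"travel": [0, 0, 0], "rotation": [0, 0, 0]},
    {"travel": [0, 0, 0], "rotation": [0, 0, 0]},
    {"travel": [0, 0, 0], "rotation": [0, 0, 0]},
    {"travel": [0, 0, 0], "rotation": [0, 0, 0]},
    {"travel": [0, 0, 0], "rotation": [0, 0, 0]}
  ],
  "gripper": 1,
  "newtons": 50
}}

```text
time: 18.08
tool_pos: [0.6042, 0.1803, 0.0511]
ee_rot: [-1.57, -0.004, -0.006]
contact_force: [-0.6, -0.8, 11.1]
grip_width: 0.106
```

```bash
python3 look.py w12 wrist
```

```text
scale 1.5104166666666667
18.12 [0.6042 0.1803 0.0511] [-0.8 -1.4 10.6] 0.105
```

View pics/w12.png

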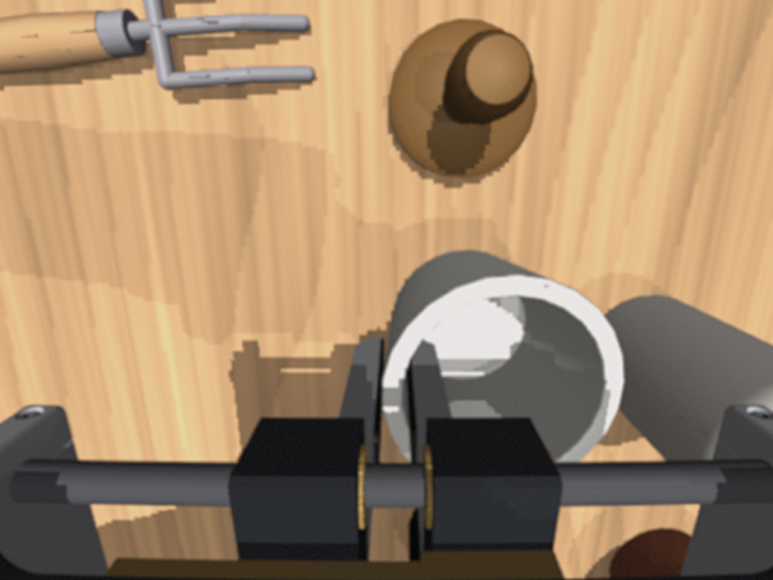

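Call:
{"name": "play_rows", "arguments": {
  "moves": [
    {"travel": [0, 0, 0.005], "rotation": [0, 0, 0]},
    {"travel": [0, 0, 0.01], "rotation": [0, 0, 0]},
    {"travel": [0, 0, 0.02], "rotation": [0, 0, 0]},
    {"travel": [0, 0, 0.03], "rotation": [0, 0, 0]},
    {"travel": [0, 0, 0.03], "rotation": [0, 0, 0]},
    {"travel": [0, 0, 0.03], "rotation": [0, 0, 0]}
  ]
}}

```text
time: 18.88
tool_pos: [0.6007, 0.1803, 0.0784]
ee_rot: [-1.571, 0.001, -0.0]
contact_force: [0.2, -0.3, -4.7]
grip_width: 0.101
```

```bash
python3 look.py w13 wrist; python3 look.py s13 scene 180 80 400 280
```

```text
scale 1.5104166666666667
18.93 [0.6006 0.1802 0.0782] [ 1.4  0.5 -3.1] 0.099
scale 2.9
18.98 [0.6006 0.1801 0.0781] [ 0.   0.5 -3.2] 0.098
```

View pics/w13.png

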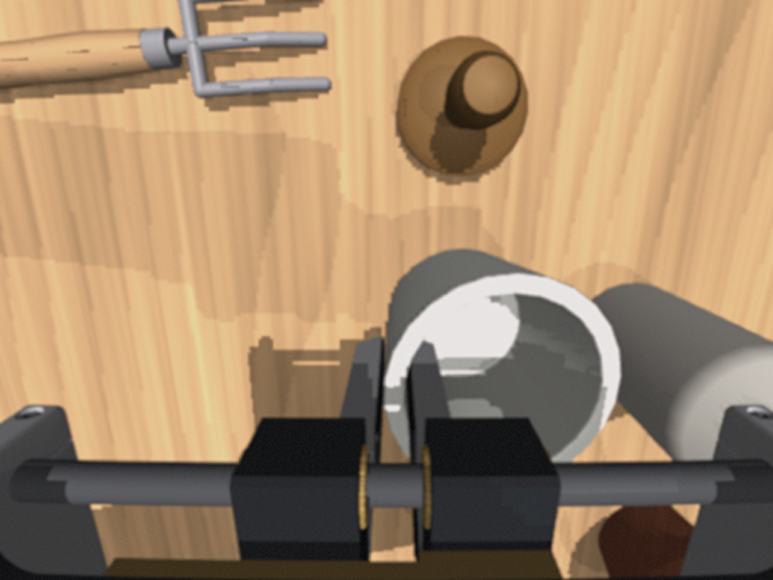

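View pics/s13.png

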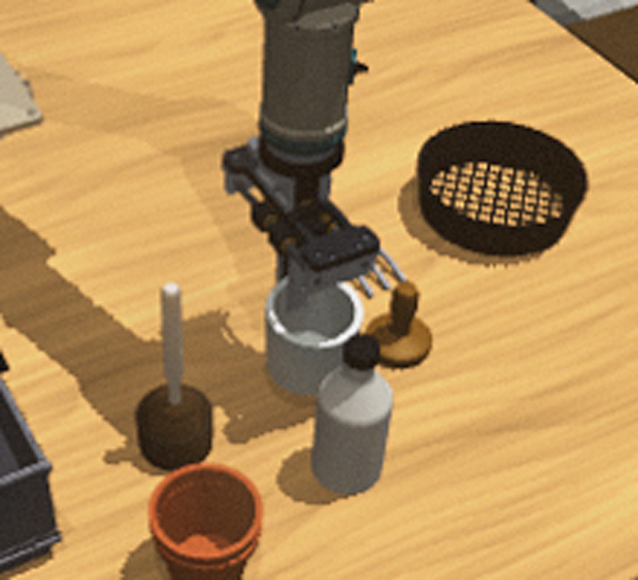

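Call:
{"name": "play_rows", "arguments": {
  "moves": [
    {"travel": [-0.01, 0, 0.03], "rotation": [0, 0, 0]},
    {"travel": [-0.03, 0, 0.07], "rotation": [0, 0, 0]},
    {"travel": [-0.06, -0.01, 0.11], "rotation": [0, 0, 0]},
    {"travel": [-0.1, -0.03, 0.15], "rotation": [0, 0, 0]},
    {"travel": [-0.13, -0.06, 0.18], "rotation": [0, 0, 0]},
    {"travel": [-0.14, -0.1, 0.18], "rotation": [0, 0, 0]},
    {"travel": [-0.14, -0.14, 0.18], "rotation": [0, 0, 0]},
    {"travel": [-0.14, -0.18, 0.18], "rotation": [0, 0, 0]},
    {"travel": [-0.14, -0.22, 0.18], "rotation": [0, 0, 0]},
    {"travel": [-0.13, -0.26, 0.18], "rotation": [0, 0, 0]},
    {"travel": [-0.11, -0.3, 0.18], "rotation": [0, 0, 0]},
    {"travel": [-0.09, -0.33, 0.18], "rotation": [0, 0, 0]}
  ]
}}

```text
time: 20.48
tool_pos: [0.511, -0.1518, 0.2585]
ee_rot: [-1.571, 0.002, -0.002]
contact_force: [0.2, 1.2, -4.1]
grip_width: 0.102
```

Call:
{"name": "play_rows", "arguments": {
  "moves": [
    {"travel": [0.03, -0.04, 0], "rotation": [0, 0, 0]},
    {"travel": [0.05, -0.08, 0], "rotation": [0, 0, 0]},
    {"travel": [0.066, -0.12, 0], "rotation": [0, 0, 0]},
    {"travel": [0.066, -0.134, 0], "rotation": [0, 0, 0]},
    {"travel": [0.066, -0.134, 0], "rotation": [0, 0, 0]},
    {"travel": [0.066, -0.134, 0], "rotation": [0, 0, 0]},
    {"travel": [0.066, -0.134, 0], "rotation": [0, 0, 0]}
  ]
}}

```text
time: 21.35
tool_pos: [0.5772, -0.282, 0.2586]
ee_rot: [-1.57, -0.001, 0.001]
contact_force: [-0.1, -0.8, -3.5]
grip_width: 0.102
```

```bash
python3 look.py w14 wrist; python3 look.py s14 scene; python3 look.py t14 top
```

```text
scale 1.5104166666666667
21.4 [ 0.5773 -0.2822  0.2587] [ 0.8 -0.2 -3.5] 0.101
scale 1.5104166666666667
21.45 [ 0.5773 -0.2825  0.2587] [ 0.4  0.1 -4.7] 0.104
scale 1.5104166666666667
21.5 [ 0.5773 -0.2828  0.2587] [ 0.3 -0.1 -4.2] 0.102
```

View pics/w14.png

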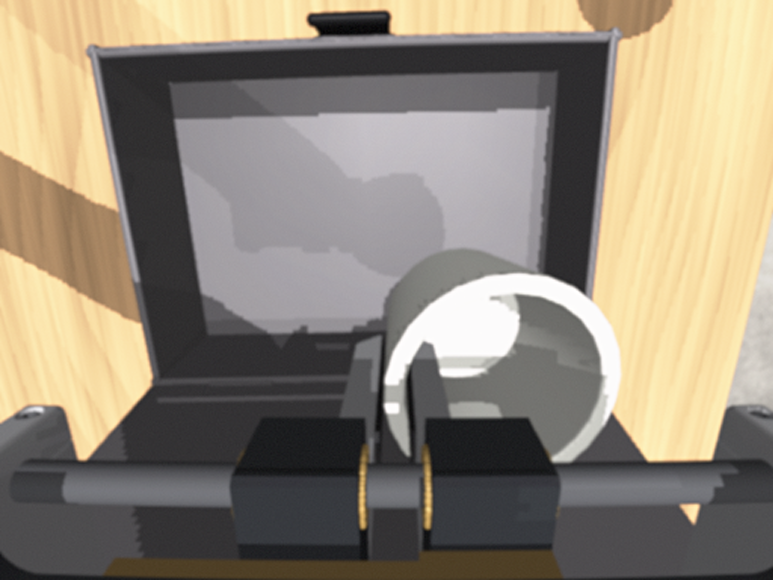

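View pics/s14.png

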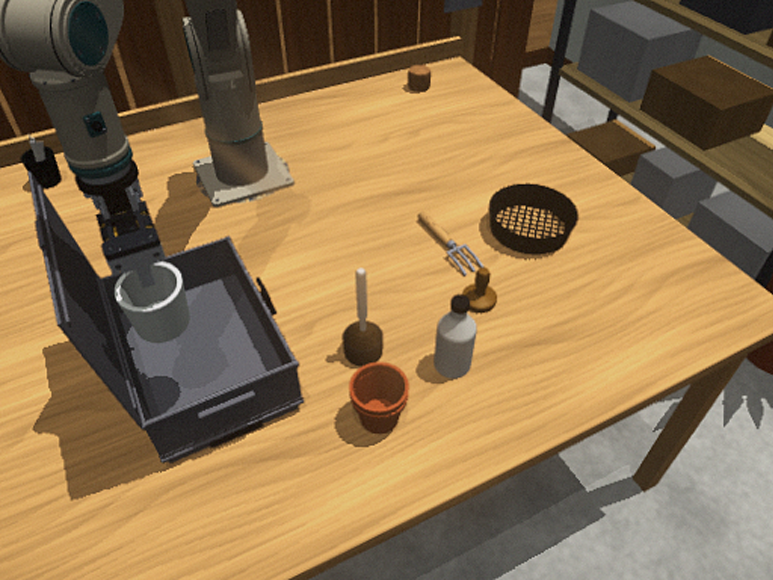

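View pics/t14.png

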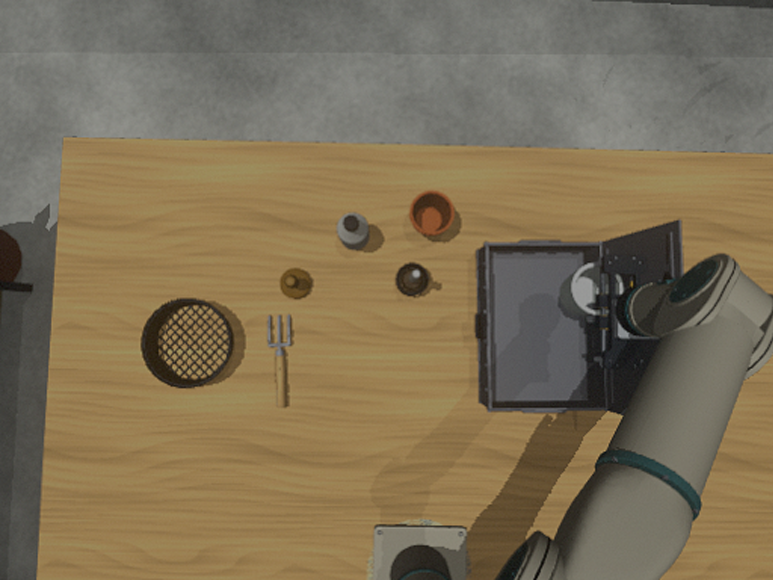

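Call:
{"name": "play_rows", "arguments": {
  "moves": [
    {"travel": [0, 0, -0.03], "rotation": [0, 0, 0]},
    {"travel": [0, 0, -0.06], "rotation": [0, 0, 0]},
    {"travel": [0, 0, -0.09], "rotation": [0, 0, 0]},
    {"travel": [0, 0, -0.11], "rotation": [0, 0, 0]},
    {"travel": [0, 0, -0.12], "rotation": [0, 0, 0]},
    {"travel": [0, 0, -0.12], "rotation": [0, 0, 0]},
    {"travel": [0, 0, -0.12], "rotation": [0, 0, 0]}
  ]
}}

```text
time: 22.38
tool_pos: [0.5777, -0.2842, 0.1395]
ee_rot: [-1.572, -0.001, -0.002]
contact_force: [-0.5, 0.1, -4.2]
grip_width: 0.101
```

```bash
python3 look.py w15 wrist; python3 look.py s15 scene 0 0 250 320
```

```text
scale 1.5104166666666667
22.43 [ 0.5777 -0.2842  0.1396] [-0.1  0.2 -3.6] 0.098
scale 1.8125
22.48 [ 0.5777 -0.2842  0.1396] [ 0.6 -0.1 -3.5] 0.1
```

View pics/w15.png

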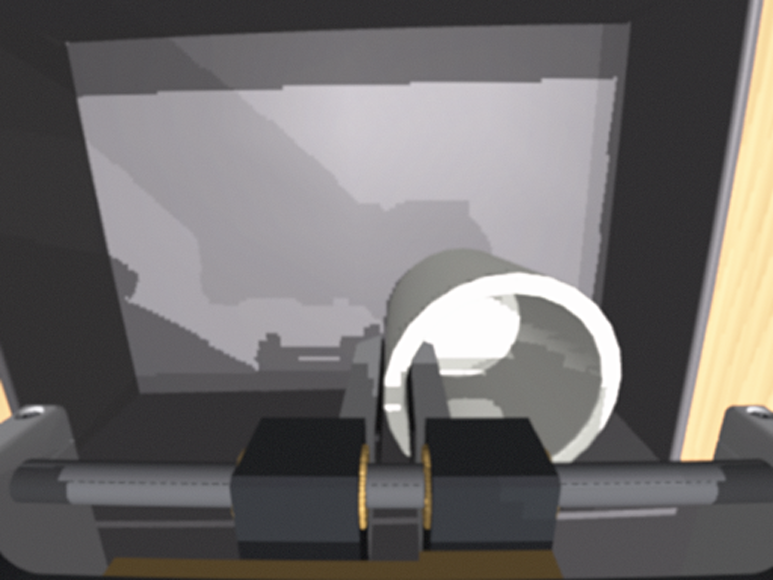

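View pics/s15.png

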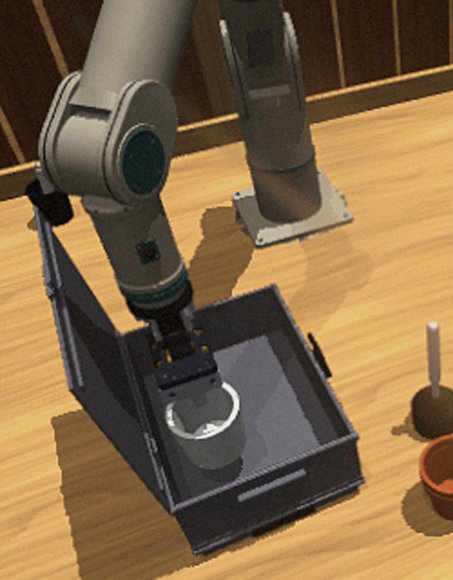

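Call:
{"name": "play_rows", "arguments": {
  "moves": [
    {"travel": [0, 0.01, -0.01], "rotation": [0, 0, 0]},
    {"travel": [0, 0.01, -0.02], "rotation": [0, 0, 0]},
    {"travel": [0, 0.01, -0.03], "rotation": [0, 0, 0]},
    {"travel": [0, 0.01, -0.038], "rotation": [0, 0, 0]},
    {"travel": [0, 0.01, -0.043], "rotation": [0, 0, 0]},
    {"travel": [0, 0.01, -0.045], "rotation": [0, 0, 0]},
    {"travel": [0, 0.01, -0.045], "rotation": [0, 0, 0]},
    {"travel": [0, 0.01, -0.045], "rotation": [0, 0, 0]}
  ]
}}

```text
time: 23.48
tool_pos: [0.5762, -0.2743, 0.0944]
ee_rot: [-1.571, 0.002, -0.001]
contact_force: [-6.0, 0.6, 5.8]
grip_width: 0.099
```

```bash
python3 look.py w16 wrist; python3 look.py s16 scene 0 0 250 320
```

```text
scale 1.5104166666666667
23.52 [ 0.5762 -0.2743  0.0944] [-5.   1.3  6. ] 0.101
scale 1.8125
23.57 [ 0.5762 -0.2743  0.0944] [-5.7  0.5  6.6] 0.1
```

View pics/s16.png

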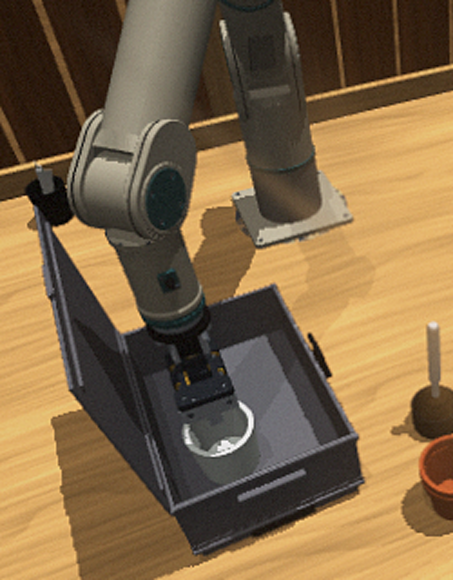

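View pics/w16.png

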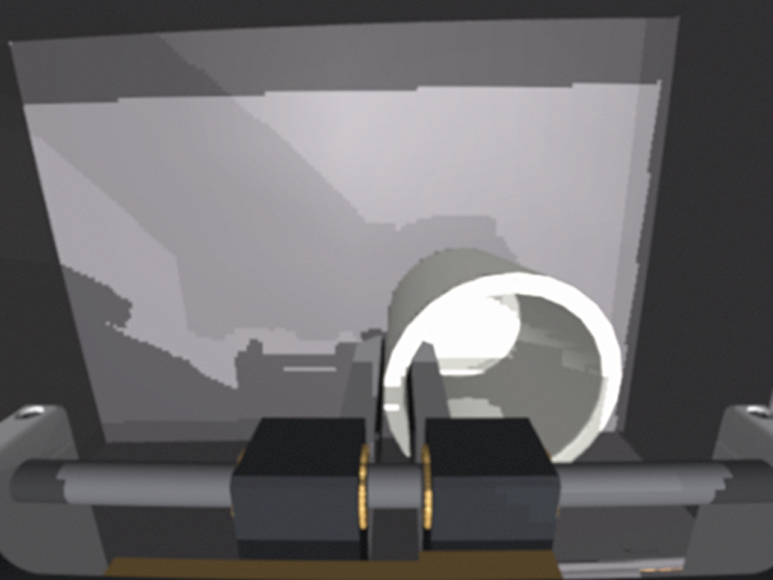

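Call:
{"name": "play_rows", "arguments": {
  "moves": [
    {"travel": [0, 0, 0], "rotation": [0, 0, 0]},
    {"travel": [0, 0, 0], "rotation": [0, 0, 0]},
    {"travel": [0, 0, 0], "rotation": [0, 0, 0]},
    {"travel": [0, 0, 0], "rotation": [0, 0, 0]}
  ],
  "gripper": 0.57
}}

```text
time: 24.08
tool_pos: [0.5777, -0.2738, 0.0936]
ee_rot: [-1.571, -0.0, -0.001]
contact_force: [0.6, -0.9, -0.1]
grip_width: 0.428
```

```bash
python3 look.py w17 wrist
```

```text
scale 1.5104166666666667
24.12 [ 0.5775 -0.2738  0.0935] [-0.7  0.5 -0.3] 0.429
```

View pics/w17.png

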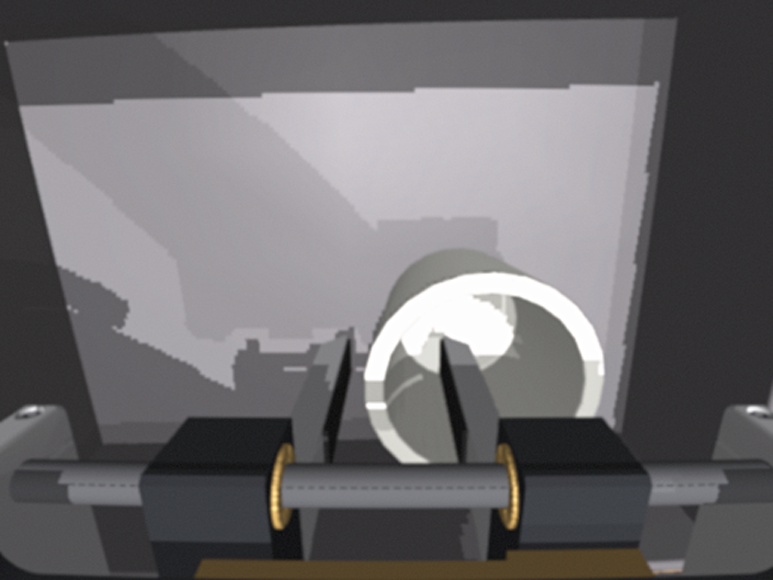

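Call:
{"name": "play_rows", "arguments": {
  "moves": [
    {"travel": [0, 0, 0.03], "rotation": [0, 0, 0]},
    {"travel": [0, 0, 0.08], "rotation": [0, 0, 0]},
    {"travel": [0, 0, 0.13], "rotation": [0, 0, 0]},
    {"travel": [0, 0.02, 0.18], "rotation": [0, 0, 0]},
    {"travel": [0, 0.06, 0.21], "rotation": [0, 0, 0]},
    {"travel": [0, 0.12, 0.21], "rotation": [0, 0, 0]},
    {"travel": [0, 0.18, 0.21], "rotation": [0, 0, 0]},
    {"travel": [0, 0.24, 0.21], "rotation": [0, 0, 0]},
    {"travel": [0, 0.3, 0.21], "rotation": [0, 0, 0]},
    {"travel": [0.01, 0.36, 0.21], "rotation": [0, 0, 0]},
    {"travel": [0.02, 0.42, 0.21], "rotation": [0, 0, 0]},
    {"travel": [0.03, 0.47, 0.2], "rotation": [0, 0, 0]}
  ],
  "gripper": 0.3
}}

```text
time: 25.62
tool_pos: [0.6076, 0.1994, 0.2942]
ee_rot: [-1.569, -0.003, -0.001]
contact_force: [0.8, -0.4, -0.2]
grip_width: 0.703
```

Call:
{"name": "play_rows", "arguments": {
  "moves": [
    {"travel": [0.02, 0.06, -0.02], "rotation": [0, 0, 0]},
    {"travel": [0.0285, 0.095, -0.06], "rotation": [0, 0, 0]},
    {"travel": [0.0285, 0.095, -0.1], "rotation": [0, 0, 0]},
    {"travel": [0.0285, 0.095, -0.132], "rotation": [0, 0, 0]},
    {"travel": [0.0285, 0.095, -0.132], "rotation": [0, 0, 0]},
    {"travel": [0.0285, 0.095, -0.132], "rotation": [0, 0, 0]},
    {"travel": [0.0285, 0.095, -0.132], "rotation": [0, 0, 0]}
  ]
}}

```text
time: 26.5
tool_pos: [0.6368, 0.2914, 0.1636]
ee_rot: [-1.569, -0.002, -0.003]
contact_force: [-0.4, 0.2, -0.5]
grip_width: 0.702
```

```bash
python3 look.py w18 wrist; python3 look.py s18 scene
```

```text
scale 1.5104166666666667
26.55 [0.6366 0.2915 0.1634] [-0.8  0.  -0.2] 0.698
scale 1.5104166666666667
26.6 [0.6363 0.2914 0.1631] [ 0.  -0.1  0.7] 0.699
```

View pics/w18.png

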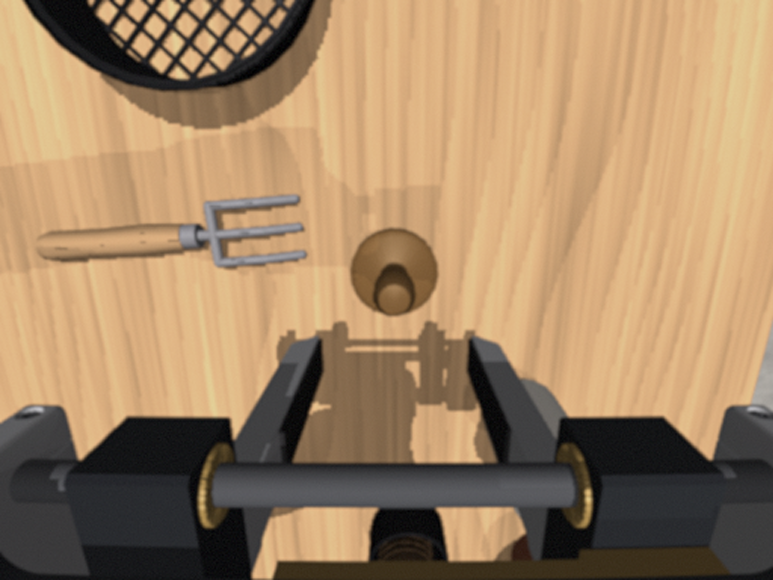

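View pics/s18.png

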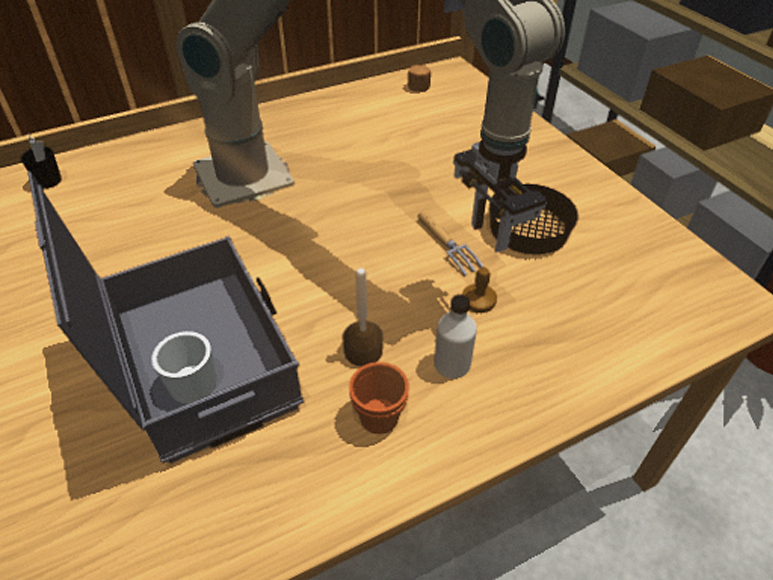

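```bash
python3 - <<'E'
from h import *
i=camera_info('wrist');k=1.5104
w=lambda u,v:((u+.5)/k-.5,(v+.5)/k-.5)
print(onplane(i,[w(394,295)],.085),onplane(i,[w(394,272)],.018),observe()['tool_pos'])
E
```

```text
[[0.63520144 0.29540316 0.085     ]] [[0.63511683 0.29376943 0.018     ]] [0.63634298 0.29143342 0.16310094]
```

Call:
{"name": "play_rows", "arguments": {
  "moves": [
    {"travel": [0, 0, -0.04], "rotation": [0, 0, 0]},
    {"travel": [0, 0, -0.08], "rotation": [0, 0, 0]},
    {"travel": [0, 0, -0.105], "rotation": [0, 0, 0]},
    {"travel": [0, 0, -0.115], "rotation": [0, 0, 0]},
    {"travel": [0, 0, -0.115], "rotation": [0, 0, 0]},
    {"travel": [0, 0, -0.115], "rotation": [0, 0, 0]}
  ]
}}

```text
time: 27.35
tool_pos: [0.6366, 0.2915, 0.0481]
ee_rot: [-1.57, -0.001, -0.002]
contact_force: [0.4, -0.6, -0.1]
grip_width: 0.7
```

Call:
{"name": "play_rows", "arguments": {
  "moves": [
    {"travel": [0, 0, 0], "rotation": [0, 0, 0]},
    {"travel": [0, 0, 0], "rotation": [0, 0, 0]},
    {"travel": [0, 0, 0], "rotation": [0, 0, 0]},
    {"travel": [0, 0, 0], "rotation": [0, 0, 0]},
    {"travel": [0, 0, 0], "rotation": [0, 0, 0]},
    {"travel": [0, 0, 0], "rotation": [0, 0, 0]},
    {"travel": [0, 0, 0], "rotation": [0, 0, 0]}
  ],
  "gripper": 1,
  "newtons": 35
}}

```text
time: 28.22
tool_pos: [0.6357, 0.2912, 0.0465]
ee_rot: [-1.571, 0.0, -0.001]
contact_force: [0.8, -0.1, -0.4]
grip_width: 0.287
```

Call:
{"name": "play_rows", "arguments": {
  "moves": [
    {"travel": [0, 0, 0.04], "rotation": [0, 0, 0]},
    {"travel": [-0.01, 0, 0.09], "rotation": [0, 0, 0]},
    {"travel": [-0.03, -0.01, 0.14], "rotation": [0, 0, 0]},
    {"travel": [-0.05, -0.03, 0.19], "rotation": [0, 0, 0]},
    {"travel": [-0.08, -0.06, 0.23], "rotation": [0, 0, 0]},
    {"travel": [-0.11, -0.1, 0.25], "rotation": [0, 0, 0]},
    {"travel": [-0.13, -0.15, 0.25], "rotation": [0, 0, 0]},
    {"travel": [-0.14, -0.2, 0.25], "rotation": [0, 0, 0]},
    {"travel": [-0.15, -0.25, 0.25], "rotation": [0, 0, 0]},
    {"travel": [-0.15, -0.3, 0.25], "rotation": [0, 0, 0]},
    {"travel": [-0.15, -0.35, 0.25], "rotation": [0, 0, 0]},
    {"travel": [-0.155, -0.4, 0.25], "rotation": [0, 0, 0]}
  ]
}}

```text
time: 29.72
tool_pos: [0.4801, -0.1101, 0.2964]
ee_rot: [-1.57, 0.0, -0.0]
contact_force: [-0.6, -0.3, -1.5]
grip_width: 0.293
```

Call:
{"name": "play_rows", "arguments": {
  "moves": [
    {"travel": [-0.005, -0.05, 0], "rotation": [0, 0, 0]},
    {"travel": [-0.01, -0.1, -0.02], "rotation": [0, 0, 0]},
    {"travel": [-0.01, -0.14, -0.05], "rotation": [0, 0, 0]},
    {"travel": [-0.01, -0.165, -0.08], "rotation": [0, 0, 0]},
    {"travel": [-0.01, -0.165, -0.11], "rotation": [0, 0, 0]},
    {"travel": [-0.01, -0.165, -0.14], "rotation": [0, 0, 0]},
    {"travel": [-0.01, -0.165, -0.16], "rotation": [0, 0, 0]},
    {"travel": [-0.01, -0.165, -0.16], "rotation": [0, 0, 0]},
    {"travel": [-0.01, -0.165, -0.16], "rotation": [0, 0, 0]}
  ]
}}

```text
time: 30.85
tool_pos: [0.4708, -0.2741, 0.1372]
ee_rot: [-1.571, 0.0, -0.001]
contact_force: [-0.2, -0.1, -1.1]
grip_width: 0.292
```

```bash
python3 look.py w19 wrist; python3 look.py s19 scene
```

```text
scale 1.5104166666666667
30.9 [ 0.471  -0.2742  0.1374] [-0.1  1.2 -1.6] 0.29
scale 1.5104166666666667
30.95 [ 0.4711 -0.2741  0.1375] [ 0.1 -0.3 -1.3] 0.292
```

View pics/w19.png

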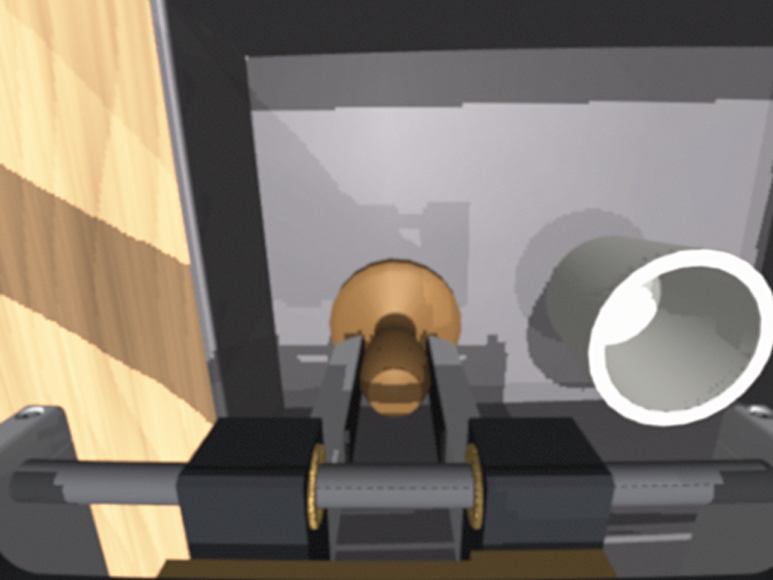

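View pics/s19.png

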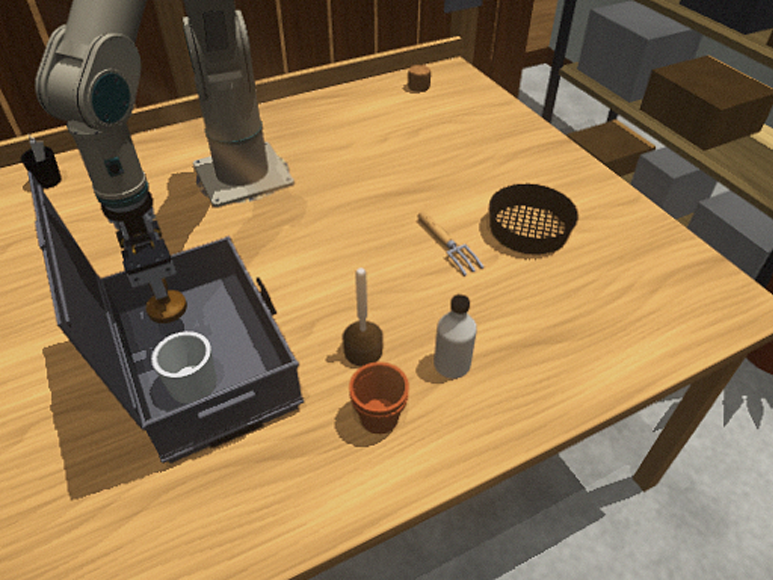

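Call:
{"name": "play_rows", "arguments": {
  "moves": [
    {"travel": [0, 0, -0.025], "rotation": [0, 0, 0]},
    {"travel": [0, 0, -0.042], "rotation": [0, 0, 0]},
    {"travel": [0, 0, -0.049], "rotation": [0, 0, 0]},
    {"travel": [0, 0, -0.049], "rotation": [0, 0, 0]},
    {"travel": [0, 0, -0.049], "rotation": [0, 0, 0]}
  ]
}}

```text
time: 31.58
tool_pos: [0.4708, -0.2741, 0.088]
ee_rot: [-1.571, 0.0, -0.001]
contact_force: [0.0, -0.4, -1.4]
grip_width: 0.29
```

Call:
{"name": "play_rows", "arguments": {
  "moves": [
    {"travel": [0, 0, 0], "rotation": [0, 0, 0]},
    {"travel": [0, 0, 0], "rotation": [0, 0, 0]},
    {"travel": [0, 0, 0], "rotation": [0, 0, 0]},
    {"travel": [0, 0, 0.03], "rotation": [0, 0, 0]},
    {"travel": [0, 0, 0.08], "rotation": [0, 0, 0]},
    {"travel": [0, 0, 0.14], "rotation": [0, 0, 0]},
    {"travel": [0, 0.03, 0.19], "rotation": [0, 0, 0]},
    {"travel": [0, 0.08, 0.21], "rotation": [0, 0, 0]},
    {"travel": [0, 0.14, 0.21], "rotation": [0, 0, 10]},
    {"travel": [0, 0.2, 0.21], "rotation": [0, 0, 20]},
    {"travel": [0, 0.26, 0.21], "rotation": [0, 0, 30]},
    {"travel": [0, 0.32, 0.21], "rotation": [0, 0, 40]}
  ],
  "gripper": 0.5
}}

```text
time: 33.08
tool_pos: [0.4702, 0.0481, 0.2978]
ee_rot: [-1.5, -0.551, 0.549]
contact_force: [1.4, 0.5, -0.1]
grip_width: 0.5
```

Call:
{"name": "play_rows", "arguments": {
  "moves": [
    {"travel": [0, 0.05, 0], "rotation": [0, 0, 10]},
    {"travel": [0, 0.1, 0], "rotation": [0, 0, 20]},
    {"travel": [0, 0.15, 0], "rotation": [0, 0, 30]},
    {"travel": [0, 0.2, 0], "rotation": [0, 0, 40]},
    {"travel": [-0.003, 0.25, -0.03], "rotation": [0, 0, 50]},
    {"travel": [-0.004, 0.274, -0.07], "rotation": [0, 0, 53.5]},
    {"travel": [-0.004, 0.274, -0.11], "rotation": [0, 0, 53.5]},
    {"travel": [-0.004, 0.274, -0.14], "rotation": [0, 0, 53.5]},
    {"travel": [-0.004, 0.274, -0.14], "rotation": [0, 0, 53.5]},
    {"travel": [-0.004, 0.274, -0.14], "rotation": [0, 0, 53.5]},
    {"travel": [-0.004, 0.274, -0.14], "rotation": [0, 0, 53.5]}
  ]
}}

```text
time: 34.45
tool_pos: [0.4675, 0.3207, 0.1591]
ee_rot: [-1.181, -1.256, 1.251]
contact_force: [0.5, -0.6, -0.1]
grip_width: 0.499
```

```bash
python3 look.py w20 wrist; python3 look.py s20 scene; python3 -c "
from h import *
o=observe();print(o['joints'].round(2),R.from_rotvec(o['ee_rot']).as_matrix().round(3).tolist())"
```

```text
scale 1.5104166666666667
34.5 [0.4673 0.3207 0.1589] [ 0.5 -0.1 -0.2] 0.501
scale 1.5104166666666667
34.55 [0.4672 0.3206 0.1588] [-0.7 -0.1 -0.5] 0.499
[-0.73  0.57  0.13  1.81 -0.1   0.77  1.07] [[-0.06, 0.002, -0.998], [0.998, 0.001, -0.06], [0.001, -1.0, -0.002]]
```

View pics/w20.png

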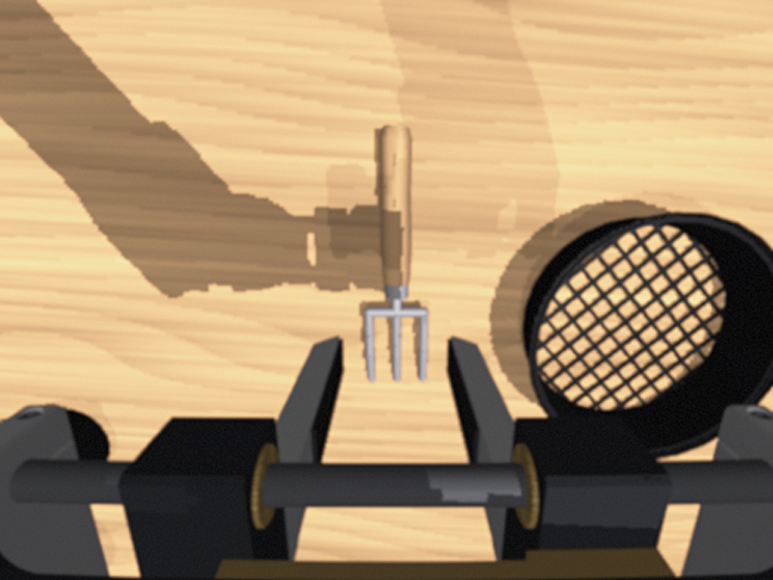

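View pics/s20.png

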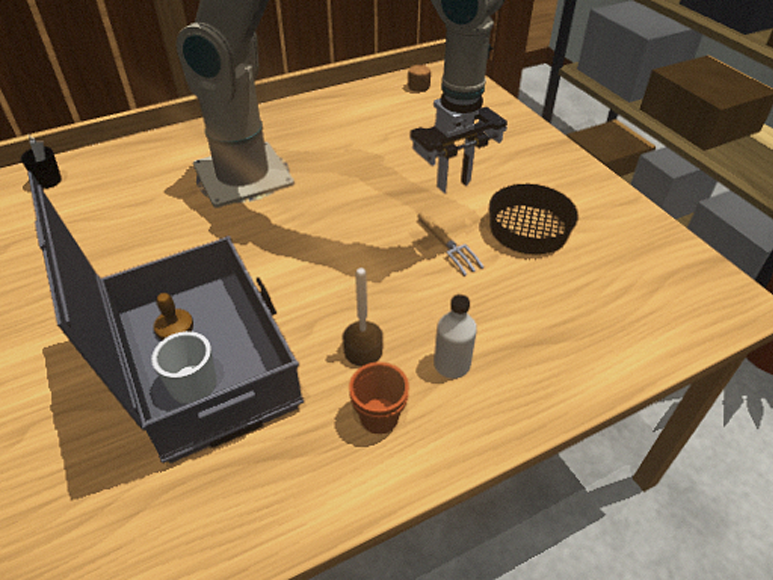

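```bash
python3 - <<'E'
from h import *
i=camera_info('wrist');k=1.5104
w=lambda u,v:((u+.5)/k-.5,(v+.5)/k-.5)
for p in ((396,128),(396,284),(398,378)): print(p,onplane(i,[w(*p)],.014)[0].round(4))
E
```

```text
(396, 128) [0.3582 0.3143 0.014 ]
(396, 284) [0.4729 0.3214 0.014 ]
(398, 378) [0.5545 0.3281 0.014 ]
```

Call:
{"name": "play_rows", "arguments": {
  "moves": [
    {"travel": [-0.002, 0, -0.04], "rotation": [0, 0, 0]},
    {"travel": [-0.002, 0, -0.08], "rotation": [0, 0, 0]},
    {"travel": [-0.002, 0, -0.12], "rotation": [0, 0, 0]},
    {"travel": [-0.002, 0, -0.14], "rotation": [0, 0, 0]},
    {"travel": [-0.002, 0, -0.151], "rotation": [0, 0, 0]},
    {"travel": [-0.002, 0, -0.151], "rotation": [0, 0, 0]},
    {"travel": [-0.002, 0, -0.151], "rotation": [0, 0, 0]}
  ]
}}

```text
time: 35.42
tool_pos: [0.4653, 0.3207, 0.0075]
ee_rot: [-1.18, -1.255, 1.252]
contact_force: [-0.7, -0.2, 0.4]
grip_width: 0.502
```

Call:
{"name": "play_rows", "arguments": {
  "moves": [
    {"travel": [0, 0, 0], "rotation": [0, 0, 0]},
    {"travel": [0, 0, 0], "rotation": [0, 0, 0]},
    {"travel": [0, 0, 0], "rotation": [0, 0, 0]},
    {"travel": [0, 0, 0], "rotation": [0, 0, 0]},
    {"travel": [0, 0, 0], "rotation": [0, 0, 0]},
    {"travel": [0, 0, 0], "rotation": [0, 0, 0]}
  ],
  "gripper": 1,
  "newtons": 40
}}

```text
time: 36.17
tool_pos: [0.4647, 0.3205, 0.0068]
ee_rot: [-1.18, -1.254, 1.253]
contact_force: [-2.3, 0.2, 5.9]
grip_width: 0.236
```

```bash
python3 look.py w21 wrist
```

```text
scale 1.5104166666666667
36.23 [0.4647 0.3205 0.0068] [-1.1 -0.   4.3] 0.234
```

View pics/w21.png

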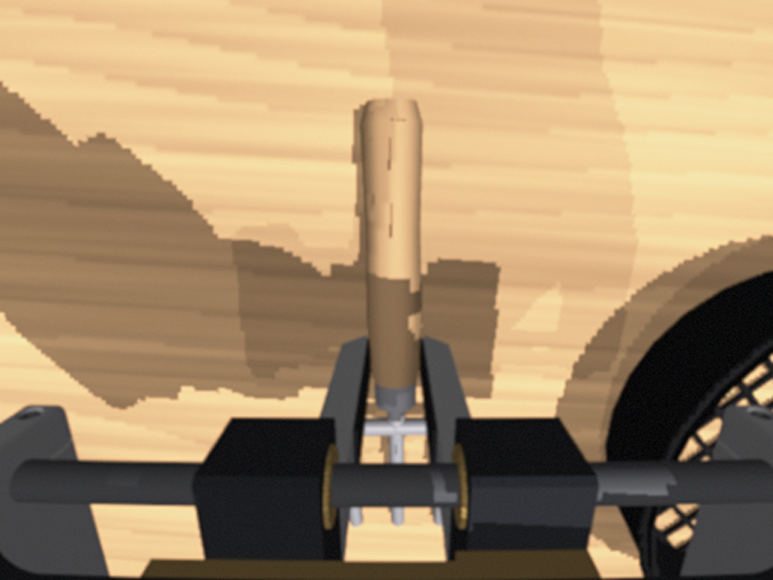

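Call:
{"name": "play_rows", "arguments": {
  "moves": [
    {"travel": [0, 0, 0.04], "rotation": [0, 0, 0]},
    {"travel": [0, 0, 0.09], "rotation": [0, 0, 0]},
    {"travel": [0, 0, 0.15], "rotation": [0, 0, 0]},
    {"travel": [0, -0.02, 0.2], "rotation": [0, 0, 0]},
    {"travel": [0, -0.06, 0.25], "rotation": [0, 0, 0]},
    {"travel": [0, -0.11, 0.28], "rotation": [0, 0, 0]},
    {"travel": [0, -0.16, 0.28], "rotation": [0, 0, 0]},
    {"travel": [0, -0.21, 0.28], "rotation": [0, 0, 0]},
    {"travel": [0, -0.26, 0.28], "rotation": [0, 0, 0]},
    {"travel": [0.01, -0.31, 0.28], "rotation": [0, 0, 0]},
    {"travel": [0.03, -0.36, 0.28], "rotation": [0, 0, -1]},
    {"travel": [0.05, -0.41, 0.28], "rotation": [0, 0, -2]}
  ]
}}

```text
time: 37.72
tool_pos: [0.5143, -0.0913, 0.286]
ee_rot: [-1.196, -1.227, 1.228]
contact_force: [0.4, 1.1, -1.0]
grip_width: 0.238
```

Call:
{"name": "play_rows", "arguments": {
  "moves": [
    {"travel": [0.02, -0.04, 0], "rotation": [0, 0, -0.5]},
    {"travel": [0.04, -0.08, -0.02], "rotation": [0, 0, -0.5]},
    {"travel": [0.041, -0.089, -0.06], "rotation": [0, 0, -0.5]},
    {"travel": [0.041, -0.089, -0.1], "rotation": [0, 0, -0.5]},
    {"travel": [0.041, -0.089, -0.13], "rotation": [0, 0, -0.5]},
    {"travel": [0.041, -0.089, -0.13], "rotation": [0, 0, -0.5]},
    {"travel": [0.041, -0.089, -0.13], "rotation": [0, 0, -0.5]}
  ]
}}

```text
time: 38.6
tool_pos: [0.556, -0.1791, 0.1572]
ee_rot: [-1.202, -1.222, 1.221]
contact_force: [0.5, -0.3, -0.3]
grip_width: 0.235
```

```bash
python3 look.py w22 wrist; python3 look.py s22 scene; python3 - <<'E'
from h import *
import pickle
i=pickle.load(open('w19.pkl','rb'));k=1.5104
w=lambda u,v:((u+.5)/k-.5,(v+.5)/k-.5)
print('pot',onplane(i,[w(684,338)],.125)[0])
E
```

```text
scale 1.5104166666666667
38.65 [ 0.5564 -0.1792  0.1577] [-0.7 -0.3 -1.3] 0.235
scale 1.5104166666666667
38.7 [ 0.5565 -0.1791  0.1579] [ 0.2  0.7 -1.2] 0.233
pot [ 0.61125781 -0.27209708  0.125     ]
```

View pics/w22.png

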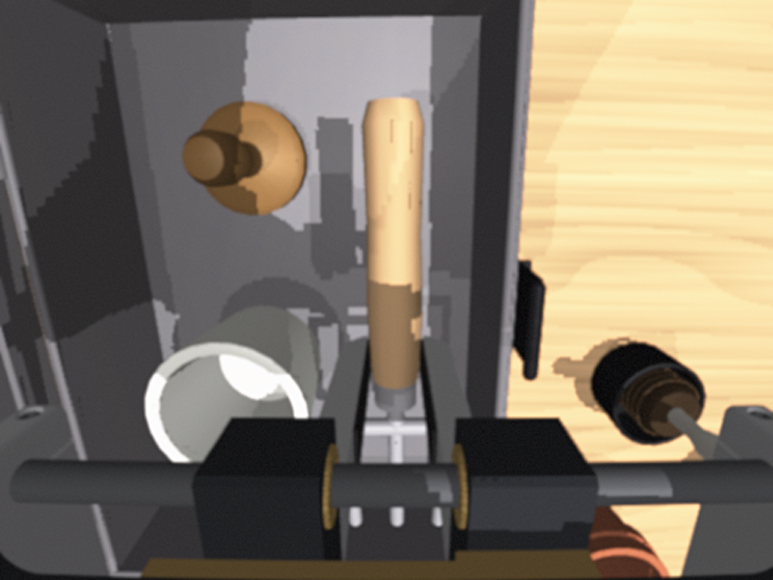

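View pics/s22.png

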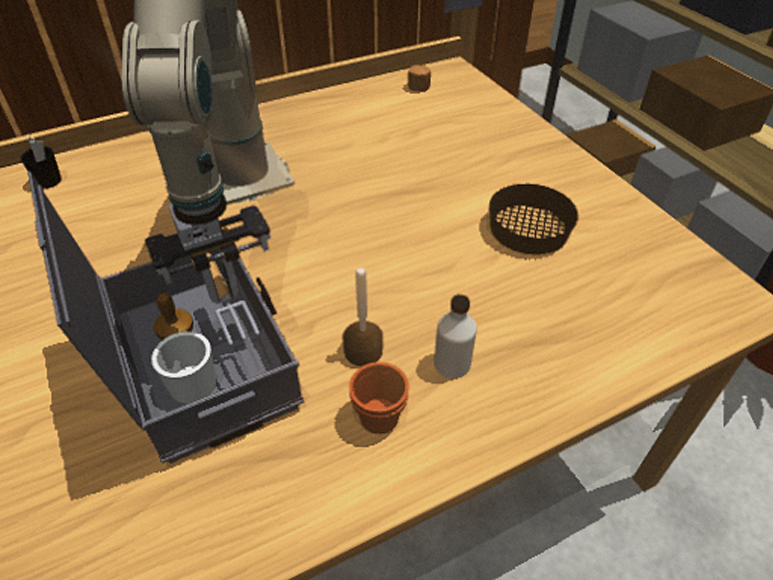

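Call:
{"name": "play_rows", "arguments": {
  "moves": [
    {"travel": [0, 0.002, -0.03], "rotation": [0, 0, 0]},
    {"travel": [0, 0.002, -0.06], "rotation": [0, 0, 0]},
    {"travel": [0, 0.002, -0.085], "rotation": [0, 0, 0]},
    {"travel": [0, 0.002, -0.1], "rotation": [0, 0, 0]},
    {"travel": [0, 0.002, -0.105], "rotation": [0, 0, 0]},
    {"travel": [0, 0.002, -0.105], "rotation": [0, 0, 0]},
    {"travel": [0, 0.002, -0.105], "rotation": [0, 0, 0]}
  ]
}}

```text
time: 39.58
tool_pos: [0.5562, -0.177, 0.0524]
ee_rot: [-1.203, -1.222, 1.221]
contact_force: [-0.7, 0.1, -1.0]
grip_width: 0.233
```

Call:
{"name": "play_rows", "arguments": {
  "moves": [
    {"travel": [0, 0, 0], "rotation": [0, 0, 0]},
    {"travel": [0, 0, 0], "rotation": [0, 0, 0]},
    {"travel": [0, 0, 0], "rotation": [0, 0, 0]},
    {"travel": [0, 0, 0.03], "rotation": [0, 0, 0]},
    {"travel": [0, 0, 0.08], "rotation": [0, 0, 0]},
    {"travel": [0, 0, 0.13], "rotation": [0, 0, 0]},
    {"travel": [0, 0, 0.18], "rotation": [0, 0, 0]},
    {"travel": [0, 0, 0.2], "rotation": [0, 0, 0]},
    {"travel": [0, 0, 0.2], "rotation": [0, 0, 0]}
  ],
  "gripper": 0.6
}}

```text
time: 40.7
tool_pos: [0.5564, -0.1771, 0.2531]
ee_rot: [-1.205, -1.224, 1.22]
contact_force: [-0.5, 0.5, -0.3]
grip_width: 0.395
```

```bash
python3 look.py w23 wrist; python3 look.py s23 scene; python3 look.py t23 top;  python3 -c "
from h import *
o=observe();print(o['joints'].round(2))"
```

```text
scale 1.5104166666666667
40.75 [ 0.5555 -0.1767  0.2515] [-0.2  0.6  0.5] 0.401
scale 1.5104166666666667
40.8 [ 0.5549 -0.1764  0.2505] [ 0.1 -0.2 -0.8] 0.404
scale 1.5104166666666667
40.85 [ 0.5546 -0.1764  0.2501] [-0.7  0.1 -0.5] 0.398
[ 0.07  0.5   0.29  1.66 -0.16  1.01  2.01]
```

View pics/w23.png

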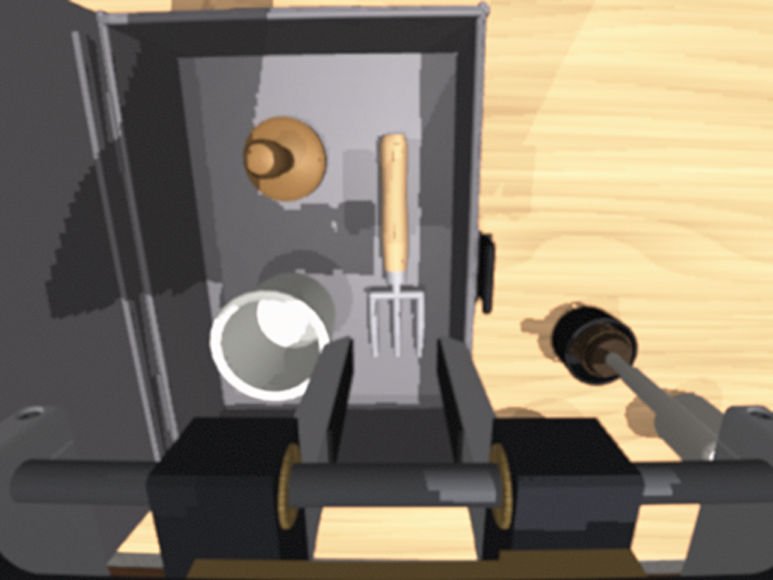

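View pics/s23.png

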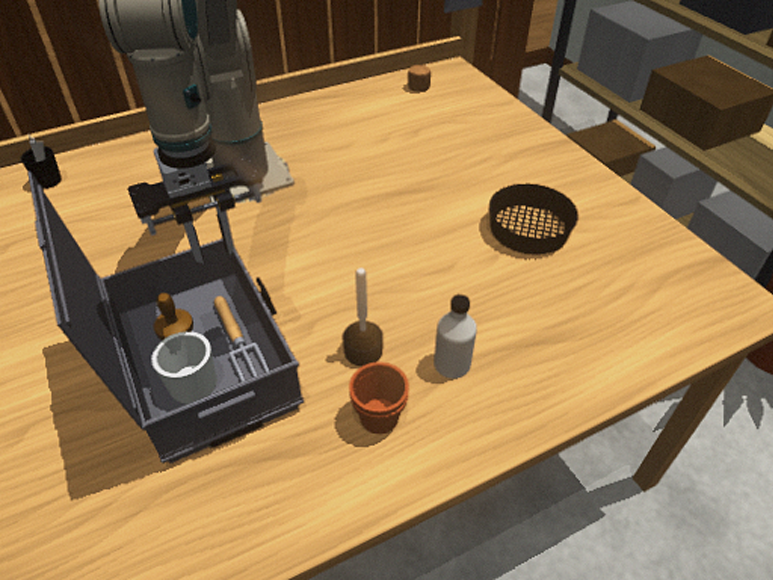

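View pics/t23.png

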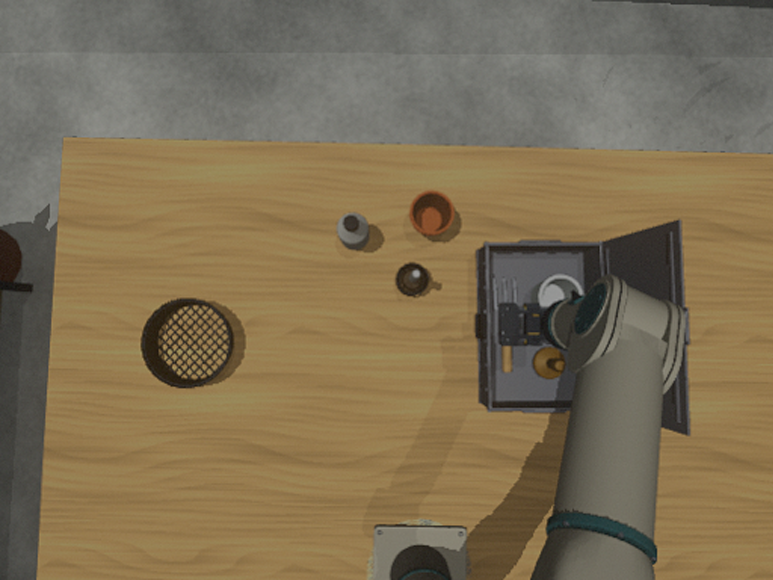

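Call:
{"name": "play_rows", "arguments": {
  "moves": [
    {"travel": [0, 0, 0.05], "rotation": [0, 0, -10]},
    {"travel": [-0.01, 0, 0.1], "rotation": [0, 0, -20]},
    {"travel": [-0.02, -0.01, 0.15], "rotation": [0, 0, -30]},
    {"travel": [-0.03, -0.03, 0.19], "rotation": [0, 0, -40]},
    {"travel": [-0.05, -0.07, 0.2], "rotation": [0, 0, -50]},
    {"travel": [-0.075, -0.11, 0.2], "rotation": [0, 0, -60]},
    {"travel": [-0.075, -0.15, 0.2], "rotation": [0, 0, -70]},
    {"travel": [-0.075, -0.19, 0.2], "rotation": [0, 0, -80]},
    {"travel": [-0.075, -0.23, 0.2], "rotation": [0, 0, -90]},
    {"travel": [-0.075, -0.27, 0.2], "rotation": [0, 0, -91]},
    {"travel": [-0.075, -0.282, 0.2], "rotation": [0, 0, -91]},
    {"travel": [-0.075, -0.282, 0.2], "rotation": [0, 0, -91]}
  ],
  "gripper": 1,
  "newtons": 20
}}

```text
time: 42.35
tool_pos: [0.4803, -0.4588, 0.45]
ee_rot: [-1.569, 0.002, 0.0]
contact_force: [-0.6, 0.5, -0.2]
grip_width: 0.004
```

```bash
python3 look.py w24 wrist; python3 look.py s24 scene; python3 look.py t24 top;  python3 -c "
from h import *
o=observe();print(o['joints'].round(2),R.from_rotvec(o['ee_rot']).as_matrix().round(3).tolist())"
```

```text
scale 1.5104166666666667
42.4 [ 0.4808 -0.4579  0.4507] [0.3 0.3 0.2] 0.004
scale 1.5104166666666667
42.45 [ 0.4811 -0.4575  0.4512] [-0.6  0.4  0. ] 0.003
scale 1.5104166666666667
42.5 [ 0.4813 -0.4572  0.4516] [ 0.8 -0.   0.2] 0.007
[ 0.39  0.6   0.73  1.04 -0.39  1.63  1.  ] [[1.0, 0.001, -0.001], [0.001, 0.001, 1.0], [0.001, -1.0, 0.001]]
```

View pics/w24.png

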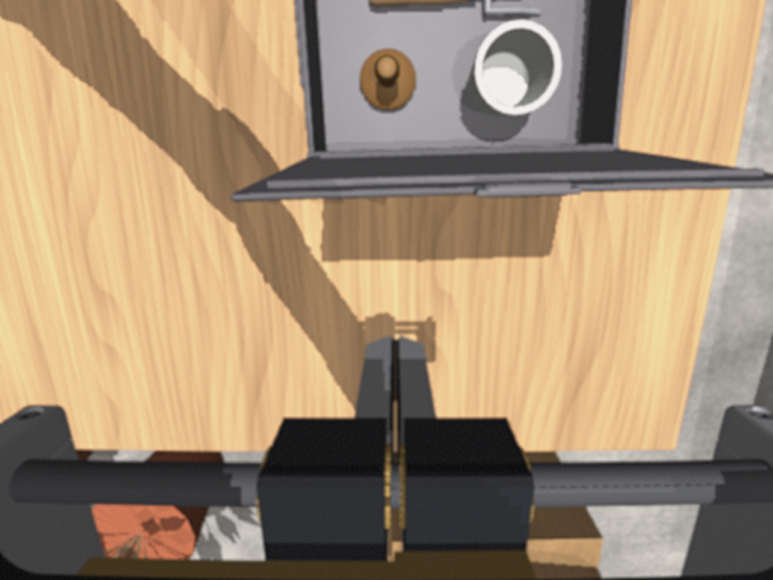

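View pics/s24.png

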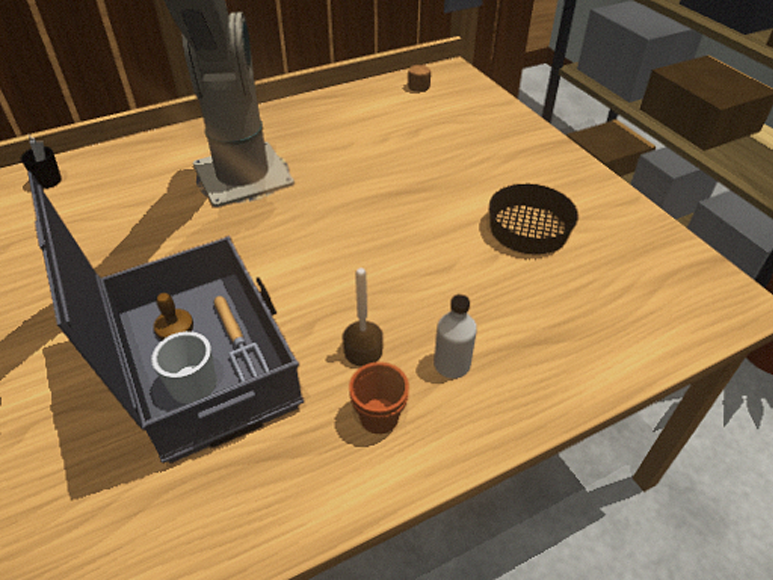

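View pics/t24.png

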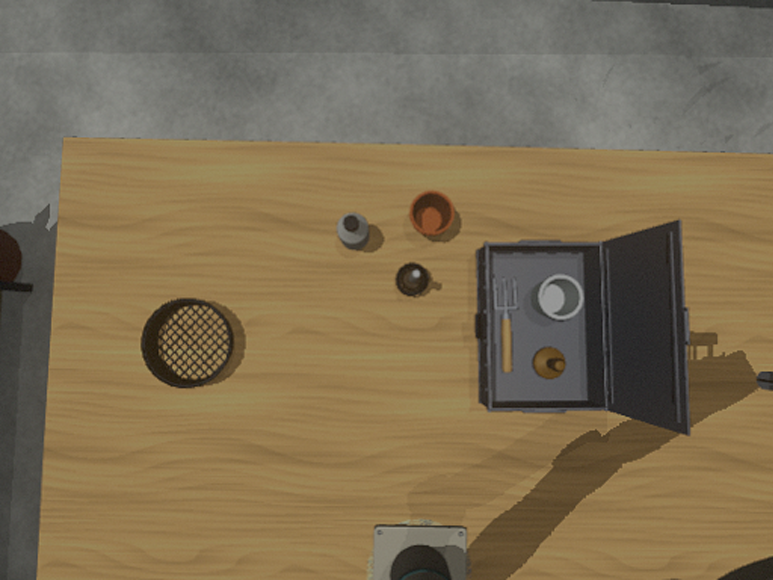

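Call:
{"name": "play_rows", "arguments": {
  "moves": [
    {"travel": [0, 0, -0.05], "rotation": [0, 0, 0]},
    {"travel": [0, 0, -0.1], "rotation": [0, 0, 0]},
    {"travel": [0, 0, -0.14], "rotation": [0, 0, 0]},
    {"travel": [0, 0, -0.14], "rotation": [0, 0, 0]},
    {"travel": [0, 0.01, -0.14], "rotation": [0, 0, 0]},
    {"travel": [0, 0.02, -0.14], "rotation": [0, 0, 0]},
    {"travel": [0, 0.03, -0.14], "rotation": [0, 0, 0]},
    {"travel": [0, 0.04, -0.14], "rotation": [0, 0, 0]},
    {"travel": [0, 0.05, -0.14], "rotation": [0, 0, 0]},
    {"travel": [0, 0.06, -0.14], "rotation": [0, 0, 0]},
    {"travel": [0, 0.07, -0.14], "rotation": [0, 0, 0]},
    {"travel": [0, 0.07, -0.14], "rotation": [0, 0, 0]}
  ]
}}

```text
time: 44.0
tool_pos: [0.4809, -0.3877, 0.3115]
ee_rot: [-1.57, -0.001, 0.0]
contact_force: [0.3, -0.2, 0.4]
grip_width: 0.002
```

```bash
python3 look.py w25 wrist; python3 look.py s25 scene
```

```text
scale 1.5104166666666667
44.05 [ 0.4807 -0.3884  0.3115] [ 0.8 -0.5  0. ] 0.002
scale 1.5104166666666667
44.1 [ 0.4805 -0.3888  0.3115] [0.7 0.3 0.1] 0.008
```

View pics/w25.png

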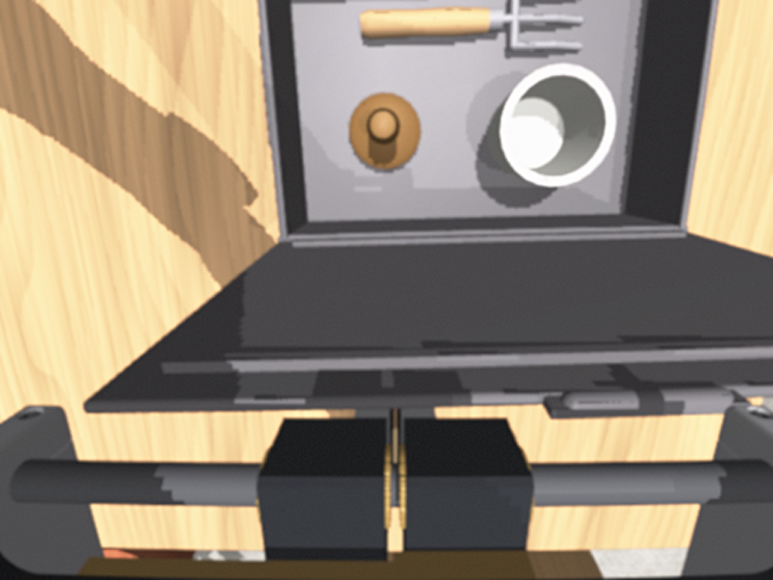

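View pics/s25.png

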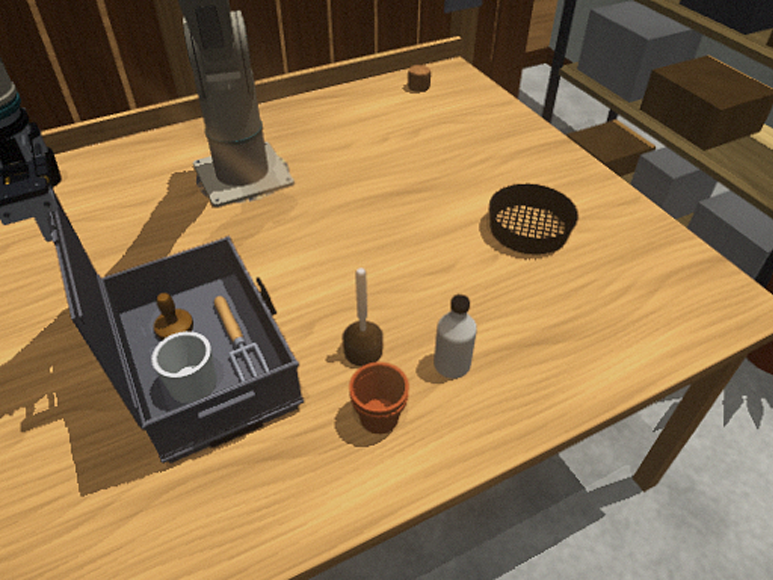

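Call:
{"name": "play_rows", "arguments": {
  "moves": [
    {"travel": [0, 0.01, 0], "rotation": [0, 0, 0]},
    {"travel": [0, 0.02, 0], "rotation": [0, 0, 0]},
    {"travel": [0, 0.03, 0], "rotation": [0, 0, 0]},
    {"travel": [0, 0.04, 0], "rotation": [0, 0, 0]},
    {"travel": [0, 0.05, 0], "rotation": [0, 0, 0]},
    {"travel": [0, 0.06, 0], "rotation": [0, 0, 0]},
    {"travel": [0, 0.07, 0], "rotation": [0, 0, 0]},
    {"travel": [0, 0.08, 0], "rotation": [0, 0, 0]},
    {"travel": [0, 0.085, 0], "rotation": [0, 0, 0]},
    {"travel": [0, 0.085, 0], "rotation": [0, 0, 0]}
  ]
}}

```text
time: 45.35
tool_pos: [0.4806, -0.3034, 0.3115]
ee_rot: [-1.571, 0.0, -0.0]
contact_force: [0.4, -0.0, -0.9]
grip_width: 0.005
```

```bash
python3 look.py w26 wrist; python3 look.py s26 scene
```

```text
scale 1.5104166666666667
45.4 [ 0.4805 -0.3038  0.3115] [1.  0.  0.4] 0.006
scale 1.5104166666666667
45.45 [ 0.4805 -0.3041  0.3116] [-0.  -0.   0.9] 0.003
```

View pics/s26.png

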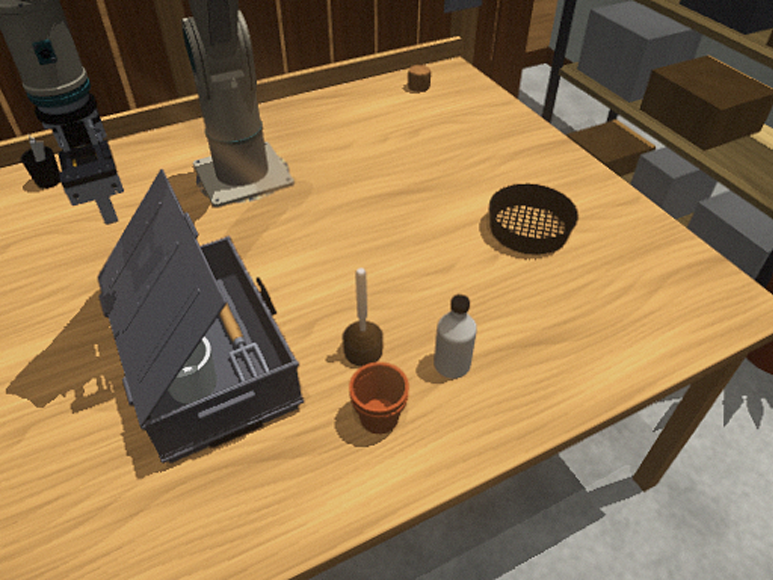

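View pics/w26.png

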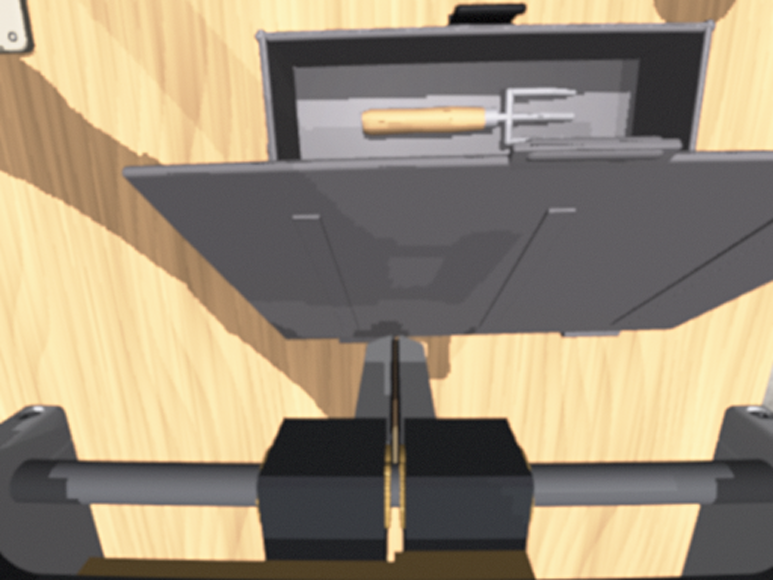

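Call:
{"name": "play_rows", "arguments": {
  "moves": [
    {"travel": [0, 0, 0], "rotation": [0, 0, 0]},
    {"travel": [0, 0, 0], "rotation": [0, 0, 0]},
    {"travel": [0, 0, 0], "rotation": [0, 0, 0]},
    {"travel": [0, 0, 0], "rotation": [0, 0, 0]},
    {"travel": [0, 0, 0], "rotation": [0, 0, 0]},
    {"travel": [0, 0, 0], "rotation": [0, 0, 0]},
    {"travel": [0, 0, 0], "rotation": [0, 0, 0]},
    {"travel": [0, 0, 0], "rotation": [0, 0, 0]}
  ]
}}

```text
time: 46.45
tool_pos: [0.4805, -0.3038, 0.3115]
ee_rot: [-1.571, 0.001, -0.001]
contact_force: [0.0, -0.4, 0.9]
grip_width: 0.004
```

```bash
python3 look.py s27 scene;python3 look.py t27 top 300 130 480 300
```

```text
scale 1.5104166666666667
46.5 [ 0.4805 -0.3038  0.3115] [ 0.5 -0.2  0. ] 0.003
scale 3.411764705882353
46.55 [ 0.4805 -0.3038  0.3115] [0.3 0.5 0.3] 0.006
```

View pics/s27.png

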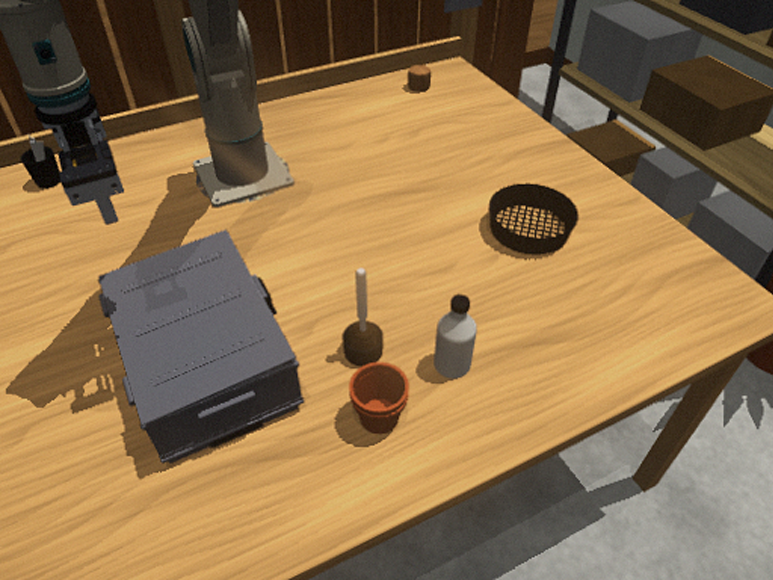

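View pics/t27.png

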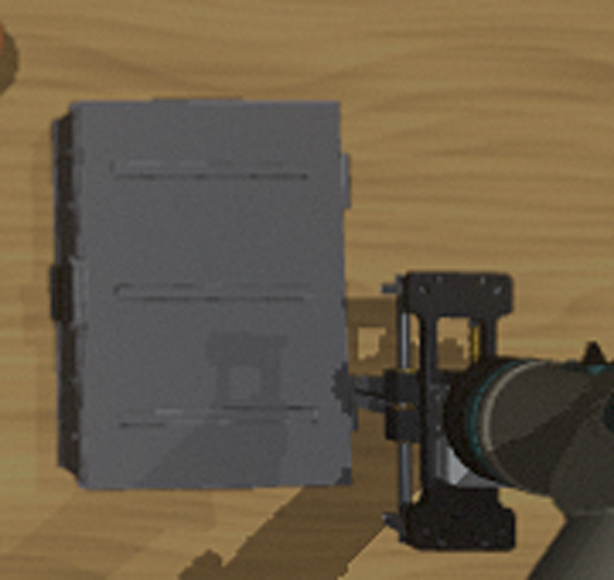

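Call:
{"name": "play_rows", "arguments": {
  "moves": [
    {"travel": [0.02, 0.04, 0], "rotation": [0, 0, 0]},
    {"travel": [0.05, 0.09, 0], "rotation": [0, 0, 0]},
    {"travel": [0.0735, 0.143, -0.02], "rotation": [0, 0, 0]},
    {"travel": [0.0735, 0.143, -0.06], "rotation": [0, 0, 0]},
    {"travel": [0.0735, 0.143, -0.1], "rotation": [0, 0, 0]},
    {"travel": [0.0735, 0.143, -0.13], "rotation": [0, 0, 0]},
    {"travel": [0.0735, 0.143, -0.145], "rotation": [0, 0, 0]},
    {"travel": [0.0735, 0.143, -0.145], "rotation": [0, 0, 0]},
    {"travel": [0.0735, 0.143, -0.145], "rotation": [0, 0, 0]}
  ]
}}

```text
time: 47.68
tool_pos: [0.5548, -0.1614, 0.1676]
ee_rot: [-1.571, -0.001, -0.002]
contact_force: [0.1, 0.3, 0.6]
grip_width: 0.005
```

```bash
python3 look.py s28 scene;python3 look.py w28 wrist
```

```text
scale 1.5104166666666667
47.73 [ 0.5548 -0.1613  0.1678] [-0.2 -0.3  0.1] 0.004
scale 1.5104166666666667
47.77 [ 0.5548 -0.1612  0.1677] [ 0.1 -0.2 -0.2] 0.009
```

View pics/s28.png

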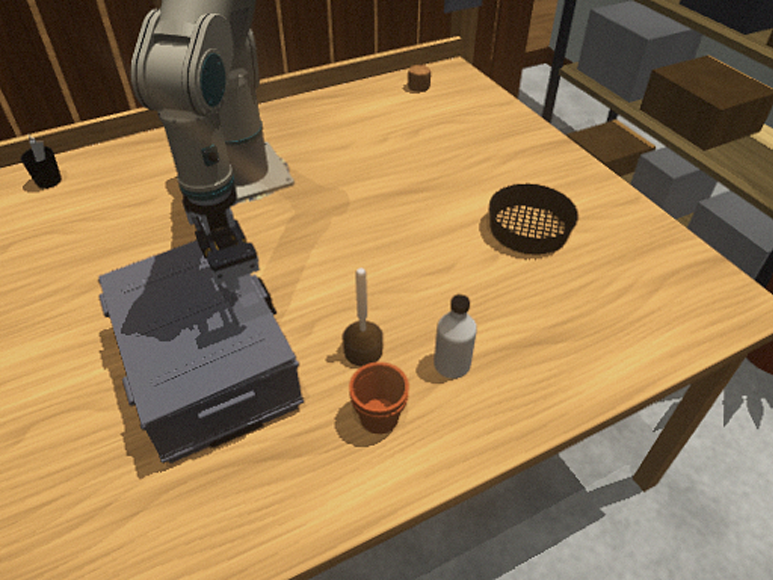

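View pics/w28.png

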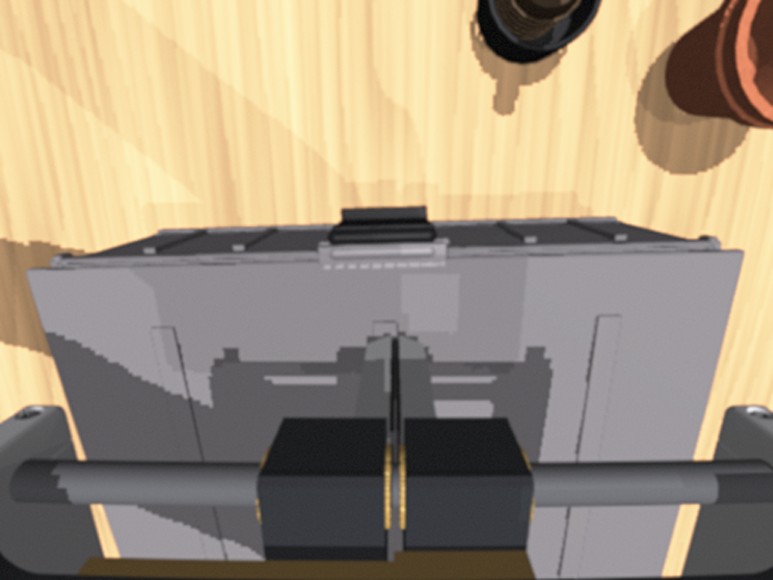

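Call:
{"name": "play_rows", "arguments": {
  "moves": [
    {"travel": [0, 0, -0.006], "rotation": [0, 0, 0]},
    {"travel": [0, 0, -0.012], "rotation": [0, 0, 0]},
    {"travel": [0, 0, -0.015], "rotation": [0, 0, 0]},
    {"travel": [0, 0, -0.018], "rotation": [0, 0, 0]},
    {"travel": [0, 0, -0.018], "rotation": [0, 0, 0]}
  ]
}}

```text
time: 48.4
tool_pos: [0.5539, -0.1606, 0.1488]
ee_rot: [-1.57, 0.001, -0.0]
contact_force: [-2.2, 0.5, 3.6]
grip_width: 0.006
```

Call:
{"name": "play_rows", "arguments": {
  "moves": [
    {"travel": [0, 0, -0.002], "rotation": [0, 0, 0]},
    {"travel": [0, 0, -0.004], "rotation": [0, 0, 0]},
    {"travel": [0, 0, -0.004], "rotation": [0, 0, 0]}
  ]
}}

```text
time: 48.78
tool_pos: [0.5538, -0.1604, 0.1444]
ee_rot: [-1.57, 0.001, -0.0]
contact_force: [-0.5, 1.5, 2.8]
grip_width: 0.009
```

Call:
{"name": "play_rows", "arguments": {
  "moves": [
    {"travel": [0, 0, -0.002], "rotation": [0, 0, 0]},
    {"travel": [0, 0, -0.004], "rotation": [0, 0, 0]},
    {"travel": [0, 0, -0.004], "rotation": [0, 0, 0]}
  ]
}}

```text
time: 49.15
tool_pos: [0.5541, -0.1611, 0.1403]
ee_rot: [-1.571, 0.001, -0.001]
contact_force: [0.9, -0.8, 0.2]
grip_width: 0.006
```

Call:
{"name": "play_rows", "arguments": {
  "moves": [
    {"travel": [0, 0, -0.002], "rotation": [0, 0, 0]},
    {"travel": [0, 0, -0.004], "rotation": [0, 0, 0]},
    {"travel": [0, 0, -0.004], "rotation": [0, 0, 0]}
  ]
}}

```text
time: 49.52
tool_pos: [0.5543, -0.1611, 0.1398]
ee_rot: [-1.569, -0.001, -0.003]
contact_force: [-7.1, 3.0, 26.8]
grip_width: 0.008
```

Call:
{"name": "play_rows", "arguments": {
  "moves": [
    {"travel": [0, 0, 0.01], "rotation": [0, 0, 0]},
    {"travel": [0, 0, 0.04], "rotation": [0, 0, 0]},
    {"travel": [0, 0, 0.09], "rotation": [0, 0, 0]},
    {"travel": [-0.02, 0.02, 0.14], "rotation": [0, 0, 0]},
    {"travel": [-0.05, 0.05, 0.18], "rotation": [0, 0, 0]},
    {"travel": [-0.09, 0.09, 0.22], "rotation": [0, 0, 0]},
    {"travel": [-0.12, 0.13, 0.23], "rotation": [0, 0, 0]},
    {"travel": [-0.14, 0.17, 0.23], "rotation": [0, 0, 0]},
    {"travel": [-0.14, 0.21, 0.23], "rotation": [0, 0, 0]},
    {"travel": [-0.14, 0.21, 0.23], "rotation": [0, 0, 0]},
    {"travel": [-0.14, 0.21, 0.23], "rotation": [0, 0, 0]}
  ]
}}

```text
time: 50.9
tool_pos: [0.4141, 0.0484, 0.3664]
ee_rot: [-1.572, 0.001, -0.001]
contact_force: [0.0, -0.9, 0.6]
grip_width: 0.011
```

```bash
python3 look.py s29 scene;python3 look.py t29 top 200 110 480 300; python3 look.py s29b scene 60 130 260 310
```

```text
scale 1.5104166666666667
50.95 [0.4141 0.0479 0.3664] [ 0.5 -0.2  0. ] -0.0
scale 2.7857142857142856
51.0 [0.4141 0.0478 0.3664] [-0.4 -0.7 -0.5] 0.006
scale 3.2222222222222223
51.05 [0.4141 0.0479 0.3664] [-0.5  0.6  0.2] 0.002
```

View pics/s29b.png

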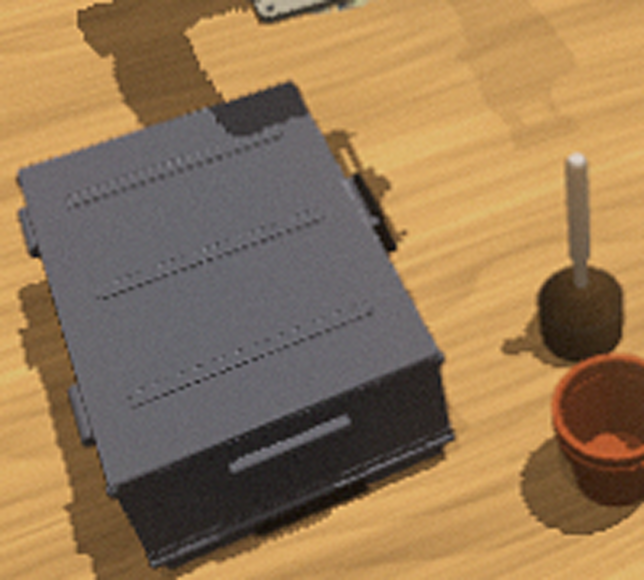

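View pics/t29.png

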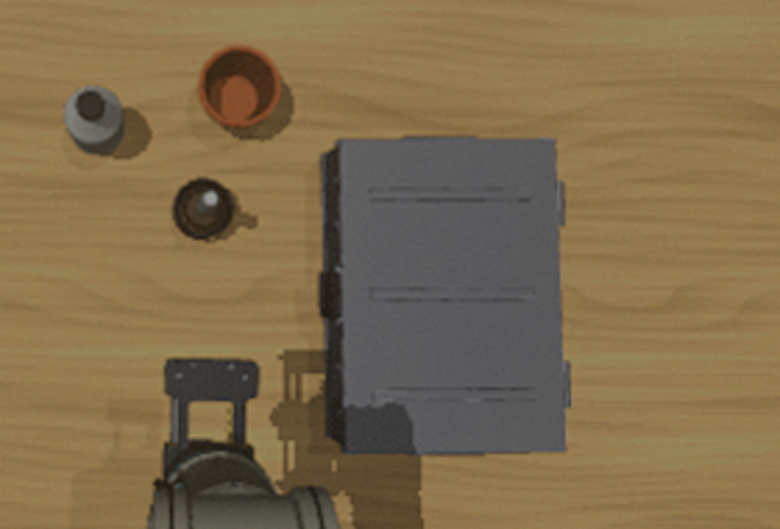

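View pics/s29.png

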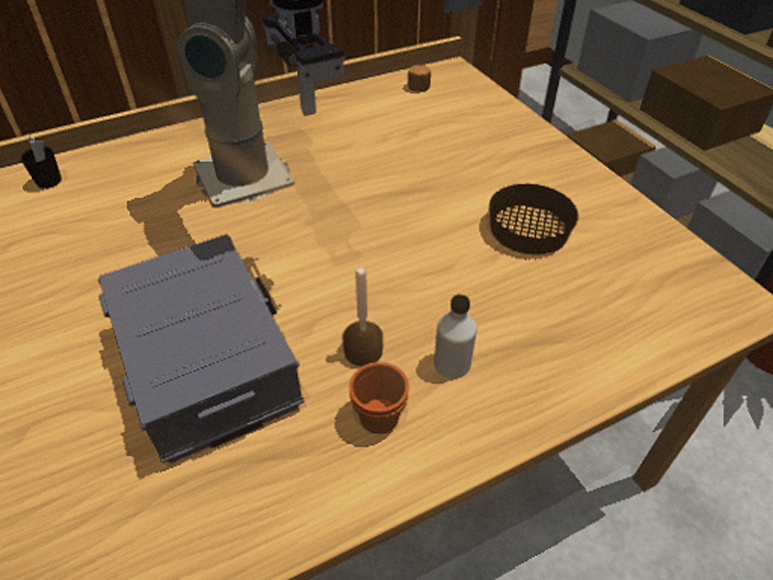

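```bash
python3 - <<'E'
from h import *
a=cv2.imread('pics/s27_full.png')[195:290,120:215];b=cv2.imread('pics/s29_full.png')[195:290,120:215]
cv2.imwrite('pics/cmp.png',np.hstack([cv2.resize(x,None,fx=4,fy=5,interpolation=cv2.INTER_CUBIC) for x in (a,b)]))
si=camera_info('scene')
yaw=np.radians(1.2);c=np.array([.555,-.2415])
for x in (-.173,.173):
  for ang in (0,.05):
    y=-.12+.242*np.cos(ang); z=.138+.242*np.sin(ang)
    p=[c[0]+x*np.cos(yaw)-y*np.sin(yaw),c[1]+x*np.sin(yaw)+y*np.cos(yaw),z]; print(x,ang,proj(si,[p])[0].round(1))
E
```

```text
-0.173 0 [150.9 155.1]
-0.173 0.05 [150.  151.9]
0.173 0 [196.6 240.4]
0.173 0.05 [196.  237.2]
```

View pics/cmp.png

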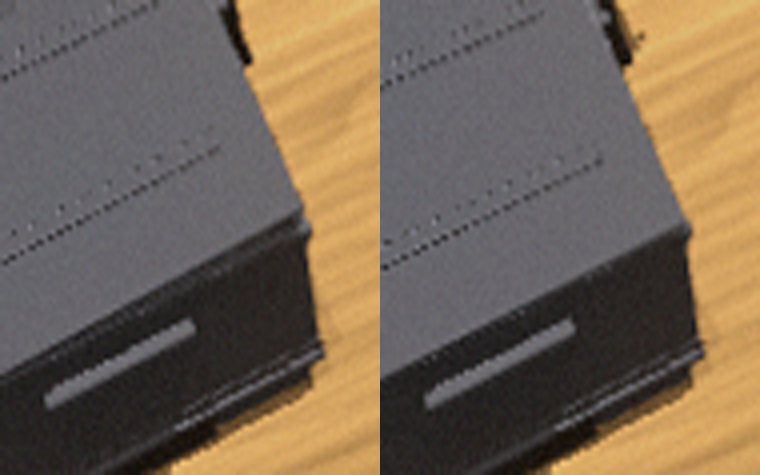

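Call:
{"name": "play_rows", "arguments": {
  "moves": [
    {"travel": [0, 0, 0], "rotation": [0, 0, 0]},
    {"travel": [0, 0, 0], "rotation": [0, 0, 0]},
    {"travel": [0, 0, 0], "rotation": [0, 0, 0]},
    {"travel": [0, 0, 0], "rotation": [0, 0, 0]},
    {"travel": [0, 0, 0], "rotation": [0, 0, 0]},
    {"travel": [0, 0, 0], "rotation": [0, 0, 0]}
  ],
  "gripper": 0.4
}}

```text
time: 51.8
tool_pos: [0.414, 0.0492, 0.3665]
ee_rot: [-1.571, 0.001, -0.001]
contact_force: [-0.6, 1.1, -0.2]
grip_width: 0.586
```

```bash
python3 -c "
from rig import *
print(observe()['time'],observe()['grip_width']);print(job_done())"
```

```text
51.8 0.5864630556771172
the job is handed in; nothing more can be done
None
```

I brushed the pot out with three full strokes and stood the brush back in its cup. Then I put the pot and both tools present (tamper and fork; no trowel or dibber was there) into the top tray, pushed the lid over and pressed it into the latch. The job was handed in at about 51.8 s.

**Last checks:**
- **Strokes:** by the arm's position, the brush end went down to about 12–16 mm and came up to about 60 mm above the bench, inside the pot. The pot did not visibly shift.
- **Tray:** before the lid closed, the pictures showed the pot upright with tamper and fork beside it, clear of each other.
- **Lid:** pressing gave about 3 N, then nothing, then a hard stop at lid height 140 mm. The lid stayed flush after the arm withdrew, where before the press there was a gap at the free edge. I took that as latched; no reading of the lid angle was available.
- **Brush and bystanders:** the last pictures show the brush upright in its cup, and the sieve, clay pot and spray bottle where they started, by eye.

**Did not go as planned:**
- The last press peaked at about 27 N against the hard stop, above the 8–18 N the latch needs, though under the 40 N limit.
- The pot touched the tray floor about 3 mm sooner than expected, with a slight tilt. It shifted a few millimetres as it settled when I let go.

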